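# Clear the reject tray of a chip taping station

## Robot

A 6-joint arm with a two-finger parallel gripper is mounted at the origin on the work surface. World frame = base frame: x ahead of the robot, y to its left, z up, the work surface at z = 0. Lengths are in m, angles in rad, forces in N, time in s.
With the tool pointing down it reaches from about 0.35 to 0.775 m from the base axis. Payload 7.3 kg.
Tool frame: the origin (TCP) lies on the front face of the gripper's body, between the roots of the fingers; the fingertips stand 66 mm ahead of it and the grasp point (between the pads) lies 47 mm ahead of it; z points along the fingers, y is the line along which they close (so a half turn about z gives the same grasp; the last joint's range is limited). The gripper opens to 92 mm and grips with 3 to 60 N. Pads are 19 mm wide; open, the fingers measure 130 mm over their backs; the gripper's body (75 mm by 190 mm) begins 47 mm behind the grasp point.
Start: joints at [1.122, 0.342, 1.524, -0, 1.275, -0.146], TCP at [0.157, 0.501, 0.292] pointing down, gripper open.
Joint ranges: [-2.53, 2.53], [-0.77, 2.02], [0.04, 2.7], [-1, 4.14], [0.28, 2.66], [-3.11, 3.11]. Speed limits (rad/s): [2.57, 2.57, 3.14, 3.14, 3.14, 3.14].

## Interface

Orientations are given as a unit quaternion [x, y, z, w].
In Python, from station import monitor, vision, robot gives the robot as it stands.
- The arm moves only by the tool drive_tool, never from a script. Its argument "motion" is a list that holds one entry, the list of rows, each a list of 7 numbers: the shift along the tool's x, y, z in mm, then the turn, a rotation vector about the tool's x, y, z in degrees, then the closure in counts, from 0 (fully open) to 255 (shut). A call has 1 to 10 rows; each row shifts and turns the commanded pose from where the row before left it, along the tool's axes as they then stand; what a row does not reach is not made up. A row lasts 1/10 s, in which the tool goes at most 50 mm and 8.59 degrees, less where a joint would pass 70% of its speed; a pose out of reach is approached as far as the arm can. A call with a gripper value outside its range is refused whole. The fingers move at their own pace and stop on an object; "force" is the grip in N (left out, the last holds). Time passes only in rows, so rows that do not move let the fingers close. It gives the time, the measured TCP pose, the force, the opening and the grip force at its end, in the units of the state.
- monitor.read_state(): the state, without advancing time (a new reading comes with each control period).
- vision.read_camera(name): name is "scene" or "top" or "wrist"; returns a dict with "color" (480x640x3 uint8, blue, green, red), "fx", "fy", "cx", "cy" (pixels), "camera_from_world" (4x4, takes a point from world to camera coordinates); the wrist camera has in their place "tool_from_camera" (4x4, takes a point from camera to tool coordinates, whose origin is the TCP and whose axes are the flange's). Camera axes: x right, y up, looking along -z (the intrinsics and any distortion apply to the point x, -y, -z); pixel columns grow to the right and rows downward; lengths in m; the calibration is good to about 2 mm. The wrist camera is an equidistant fisheye: a pixel r from the principal point sees the ray r / f radians off the axis. A picture is of the moment at which its call begins: read the wrist's pose just before it. There is no depth.
- robot.job_done(): hands the job in; it is judged then, once.
Trained networks look in a picture, given as the dict that the camera call returned (one of the last four; its "shot" number tells which), for a name from the list of things; names that differ only in an ending like _2 or _b are one class to them, and where a whole thing is asked for, a point or a joint stands for the part that bears it (a point fixed in the world has none). Each returns a list of dicts, best first, with "p" (0 to 1); they miss things now and then, are a little off and sometimes report something else, mostly with a low value. They report only what shows in the picture. A call takes as long as a camera call. They do not tell look-alikes from the thing itself.
- vision.boxes_of(picture, query): "location" ([x, y, z] in m, in world coordinates, good to about 4 mm: the middle of the surface that is visible of it).
- vision.place_of(picture, query): "location" ([x, y, z] in m, in world coordinates, good to about 4 mm: a listed point, or the origin of a listed thing).
The state is a dict: "time": time; "joint_pos": joint angles; "qvel": joint speeds; "tau": joint torques, N m; "tool_pos": TCP position; "orientation": TCP orientation; "wrist_force": force on the tool from outside, world axes, zero at the start; "wrist_torque": the same for the moment, N m; "width": finger opening in m; "finger_force": force on a finger pad.
Only numpy, scipy, OpenCV 4.12 (cv2) and the standard library are available. Lean on these libraries where they do the work, as an engineer would, in place of code of your own. Each camera call takes 0.05 s, during which the arm holds its last target. There are 200 camera calls.

## Task

Clear out the reject tray for the next lot: pull the gate plate out of the tray and stand it in the empty rack, then tilt the tray by its handle up to its stop, and with the tray kept tilted use the scraper, never the fingers, to sweep every leftover chip module off the tray floor over its lip into the scrap cup, which you have to bring under the lip. Then put the scraper back in its holder, set the tray level again and slide the gate plate back down into the tray's slot until it is fully home, leaving the cup standing upright on the bench with all the modules in it. A module that falls on the bench may be picked up by hand and put into the cup while the tray is still tilted; do not disturb the other things on the bench.

Things in the scene. Friction and masses are not known exactly. Their poses are not given: they have to be found in the camera images.
- stand: grey steel stand of the reject tray, fixed to the bench. Origin on the bench under the middle of the hinge line; x along the hinge, y from the tray's open lip to its handle. Base plate 130 mm wide, 12 mm thick, at y = 0 to 170 mm; two hinge posts 105 mm high at x = +-60 mm, y = -6 to 18 mm. Below the lip (y under -10 mm) the bench is free.
- tray (a joint): tilt of the tray about its hinge, rad: 0 = level (lower stop), 0.5 = fully tilted (upper stop), handle end up and open lip end down. Stiff friction hinge (1.2 N m): stays where it is left, needs about 8 N at the handle, and sinks if more than about 6 N presses on the floor near the handle end.
- tray_floor (a point): middle of the tray's hinge line, on top of the tray floor, 100 mm above the bench. Turns with the tray: x along the hinge, y along the floor to the handle, z square to the floor. Aluminium tray, floor 5 mm thick, from the open lip at y = -60 to the back wall (10 mm high), inner face at y = 145 mm; side walls 18 mm high, inner faces x = +-36 mm; tray underside free at the lip.
- tray_slot (a point): middle of the gate's slot, on the tray floor, 35 mm from the hinge line towards the lip; same axes as tray_floor. In each side wall is an upright guide, a groove 8 mm wide along y and open at the top, reaching out to x = +-46 mm, with a sill 9 mm above the floor. The guides' towers are 32 mm high, 28 mm long along y and reach out to x = +-50 mm.
- tray_handle (a point): middle of the tray's handle, a round steel bar 12 mm thick and 76 mm long parallel to the hinge, 190 mm from the hinge line along the tray's y and 30 mm above its floor level (so 130 mm above the bench when level). Turns with the tray.
- cup: open steel scrap cup, outside 104 (x) x 84 (y) x 48 mm high, walls 4 mm, 250 g; origin at the centre of its underside. A black grip plate, 36 mm wide (x), 12 mm thick (y), 90 mm high, stands on its -y side, centred at y = -48 mm. Starts away from the tray. With the tray fully tilted the underside of the lip is about 67 mm above the bench, so the cup fits below it.
- scraper: scraper: a flat grey blade 60 mm wide (x), 4 mm thick (y), 42 mm high with a wooden handle 30 mm (x) x 14 mm (y) rising from 36 to 106 mm. Origin at the middle of the blade's bottom edge, z up the handle. Stands edge down in its holder.
- scraper_stand: black holder block of the scraper, 80 x 44 x 30 mm, fixed; origin at the centre of its underside. Slot 66 mm (x) x 10 mm (y), 22 mm deep (slot floor 8 mm above the bench).
- gate: steel gate plate 88 mm wide (x), 5 mm thick (y), with a black grip bar 50 x 12 x 16 mm along its top (44 to 60 mm up). Its lowest 8 mm is a tongue 66 mm wide; above it the ears ride in the tray's guides and rest on their sills. Starts fully home in the tray. Origin at the middle of the bottom edge, z up. Fully home its origin is 1 mm above point tray_slot.
- gate_rack: black rack block with one slot, empty at the start, where the gate is parked, 112 x 44 x 30 mm, fixed; origin at the centre of its underside; slot 94 x 9 mm along its x, slot floor 8 mm above the bench.
- module1: one of three to six leftover chip modules, a black block 20 (x) x 14 (y) x 7 mm, 12 g; origin at the centre of its underside. Clings by friction to the tray floor and does not slide off by itself even when the tray is fully tilted. Starts on the floor between y = 0 and y = 108 mm. Not every module is present.
- module2: one of three to six leftover chip modules, a black block 20 (x) x 14 (y) x 7 mm, 12 g; origin at the centre of its underside. Clings by friction to the tray floor and does not slide off by itself even when the tray is fully tilted. Starts on the floor between y = 0 and y = 108 mm. Not every module is present.
- module3: one of three to six leftover chip modules, a black block 20 (x) x 14 (y) x 7 mm, 12 g; origin at the centre of its underside. Clings by friction to the tray floor and does not slide off by itself even when the tray is fully tilted. Starts on the floor between y = 0 and y = 108 mm. Not every module is present.
- module4: one of three to six leftover chip modules, a black block 20 (x) x 14 (y) x 7 mm, 12 g; origin at the centre of its underside. Clings by friction to the tray floor and does not slide off by itself even when the tray is fully tilted. Starts on the floor between y = 0 and y = 108 mm. Not every module is present.
- module5: one of three to six leftover chip modules, a black block 20 (x) x 14 (y) x 7 mm, 12 g; origin at the centre of its underside. Clings by friction to the tray floor and does not slide off by itself even when the tray is fully tilted. Starts on the floor between y = 0 and y = 108 mm. Not every module is present.
- module6: one of three to six leftover chip modules, a black block 20 (x) x 14 (y) x 7 mm, 12 g; origin at the centre of its underside. Clings by friction to the tray floor and does not slide off by itself even when the tray is fully tilted. Starts on the floor between y = 0 and y = 108 mm. Not every module is present.
- reel: component reel lying flat, 130 mm across, 14 mm high; a bystander, not part of the job. Origin at its underside centre.
- bottle: white bottle, 52 mm across, 120 mm high; a bystander, not part of the job. Origin at its underside centre.
- jar: jar, 60 mm across, 60 mm high; a bystander, not part of the job. Origin at its underside centre.
- driver: screwdriver lying on the bench, 160 mm long; a bystander, not part of the job. Origin at its underside.
- tape: roll of clear tape lying flat, 80 mm across, 18 mm high; a bystander, not part of the job. Origin at its underside centre.
Mind the look-alikes: they are no part of the job. Of the things that look like the cup, take the one that is farthest from the robot's base at the start.

How it is judged:
On the way, in this order (a step that is already met when the one before it is completed fails the run):
1. the gate stands in its rack (down to within 5 mm of the slot's floor, upright within 0.25 rad), let go (x of gate in the frame of gate_rack between -0.008 and 0.008 m and y of gate in the frame of gate_rack between -0.008 and 0.008 m and z of gate in the frame of gate_rack between 0.003 and 0.013 m and angle between gate's own z axis and vertical below 0.25 rad and contact force between the fingers and gate below 0.1 N), for 0.2 s.
2. the tray is tilted up (beyond 0.40 rad) (value of joint tray above 0.4 rad), for 0.2 s.
3. the scraper's edge is on the floor of the tilted tray (within 6 mm of it) (value of joint tray above 0.4 rad and x of scraper in the frame of tray_floor between -0.03 and 0.03 m and y of scraper in the frame of tray_floor between -0.06 and 0.145 m and z of scraper in the frame of tray_floor below 0.006 m), for 0.1 s.
4. every module is in the scrap cup with the tray still tilted (beyond 0.40 rad) (value of joint tray above 0.4 rad and x of module1 in the frame of cup between -0.05 and 0.05 m and y of module1 in the frame of cup between -0.04 and 0.04 m and z of module1 in the frame of cup between -0.002 and 0.045 m and x of module2 in the frame of cup between -0.05 and 0.05 m and y of module2 in the frame of cup between -0.04 and 0.04 m and z of module2 in the frame of cup between -0.002 and 0.045 m and x of module3 in the frame of cup between -0.05 and 0.05 m and y of module3 in the frame of cup between -0.04 and 0.04 m and z of module3 in the frame of cup between -0.002 and 0.045 m and x of module4 in the frame of cup between -0.05 and 0.05 m and y of module4 in the frame of cup between -0.04 and 0.04 m and z of module4 in the frame of cup between -0.002 and 0.045 m and x of module5 in the frame of cup between -0.05 and 0.05 m and y of module5 in the frame of cup between -0.04 and 0.04 m and z of module5 in the frame of cup between -0.002 and 0.045 m and x of module6 in the frame of cup between -0.05 and 0.05 m and y of module6 in the frame of cup between -0.04 and 0.04 m and z of module6 in the frame of cup between -0.002 and 0.045 m), for 0.2 s.
At the end, for the whole second after the job is handed in: All modules in the cup, which stands upright (0.1 rad) on the bench; tray level (under 0.04 rad); scraper in its holder (8 mm of centre, 5 mm of depth, 0.25 rad of upright); gate home in the slot (3.5 mm of full depth, 0.1 rad of upright); all at rest (x of module1 in the frame of cup between -0.05 and 0.05 m and y of module1 in the frame of cup between -0.04 and 0.04 m and z of module1 in the frame of cup between -0.002 and 0.045 m and x of module2 in the frame of cup between -0.05 and 0.05 m and y of module2 in the frame of cup between -0.04 and 0.04 m and z of module2 in the frame of cup between -0.002 and 0.045 m and x of module3 in the frame of cup between -0.05 and 0.05 m and y of module3 in the frame of cup between -0.04 and 0.04 m and z of module3 in the frame of cup between -0.002 and 0.045 m and x of module4 in the frame of cup between -0.05 and 0.05 m and y of module4 in the frame of cup between -0.04 and 0.04 m and z of module4 in the frame of cup between -0.002 and 0.045 m and x of module5 in the frame of cup between -0.05 and 0.05 m and y of module5 in the frame of cup between -0.04 and 0.04 m and z of module5 in the frame of cup between -0.002 and 0.045 m and x of module6 in the frame of cup between -0.05 and 0.05 m and y of module6 in the frame of cup between -0.04 and 0.04 m and z of module6 in the frame of cup between -0.002 and 0.045 m and x of scraper in the frame of scraper_stand between -0.008 and 0.008 m and y of scraper in the frame of scraper_stand between -0.008 and 0.008 m and z of scraper in the frame of scraper_stand between 0.003 and 0.013 m and angle between scraper's own z axis and vertical below 0.25 rad and x of gate in the frame of tray_floor between -0.005 and 0.005 m and y of gate in the frame of tray_slot between -0.004 and 0.004 m and z of gate in the frame of tray_floor between -0.0025 and 0.0045 m and angle between the x axis of gate and the x axis of tray_floor, either way round below 0.1 rad and angle between each of gate, cup's own z axis and vertical below 0.1 rad and height (world z) of cup below 0.006 m and linear speed of each of cup, gate, scraper below 0.02 m/s and value of joint tray below 0.04 rad); the robot touches nothing.
It fails at once if the fingers touch a module that is on the tray ((contact force between the fingers and module1 above 0.5 N and x of module1 in the frame of tray_floor between -0.04 and 0.04 m and y of module1 in the frame of tray_floor between -0.05 and 0.15 m and z of module1 in the frame of tray_floor between -0.01 and 0.02 m) or (contact force between the fingers and module2 above 0.5 N and x of module2 in the frame of tray_floor between -0.04 and 0.04 m and y of module2 in the frame of tray_floor between -0.05 and 0.15 m and z of module2 in the frame of tray_floor between -0.01 and 0.02 m) or (contact force between the fingers and module3 above 0.5 N and x of module3 in the frame of tray_floor between -0.04 and 0.04 m and y of module3 in the frame of tray_floor between -0.05 and 0.15 m and z of module3 in the frame of tray_floor between -0.01 and 0.02 m) or (contact force between the fingers and module4 above 0.5 N and x of module4 in the frame of tray_floor between -0.04 and 0.04 m and y of module4 in the frame of tray_floor between -0.05 and 0.15 m and z of module4 in the frame of tray_floor between -0.01 and 0.02 m) or (contact force between the fingers and module5 above 0.5 N and x of module5 in the frame of tray_floor between -0.04 and 0.04 m and y of module5 in the frame of tray_floor between -0.05 and 0.15 m and z of module5 in the frame of tray_floor between -0.01 and 0.02 m) or (contact force between the fingers and module6 above 0.5 N and x of module6 in the frame of tray_floor between -0.04 and 0.04 m and y of module6 in the frame of tray_floor between -0.05 and 0.15 m and z of module6 in the frame of tray_floor between -0.01 and 0.02 m)).
It fails at once if a bystander is moved more than 30 mm (distance of any of reel, bottle, jar, driver, tape from where it was at the start of the episode above 0.03 m).
Of module1, module2, module3, module4, module5, module6 only 3 to 6 are there at a start; the rules pass over those that are not, and their reading is None.
At some moment in a run one of cup may be knocked a few centimetres aside while the robot is not near it.
It also fails if it takes over 210 s, if anything falls off the work surface, if the arm or the gripper's body presses on something with over 40 N, if the wrist force passes 120 N, or if a joint passes its speed limit or range.

## Working session

There is one attempt and no reset: what is moved stays moved. The work goes in short steps, Python scripts to look and compute and a tool call to move; the robot and the scene stay as the last step left them, time stands still between calls to the robot, and variables do not carry over. Pictures are saved under pics/ and viewed, at most 14 in all, crops included, and the job is handed in when it is done.

Besides the shell and the picture viewer there is one more tool, called as name(argument=value, ...) on one line, values as JSON. drive_tool: Moves the arm, as the interface text tells. Its arguments: {"type":"object","properties":{"motion":{"type":"array"},"force":{"type":"number"}},"required":["motion"]}

```bash
ls; mkdir -p pics
python3 - <<'E'
from station import monitor, vision, robot
import cv2, numpy as np
s=monitor.read_state(); print({k:np.round(v,3).tolist() for k,v in s.items()})
for n in ["scene","top"]:
    p=vision.read_camera(n); cv2.imwrite(f"pics/{n}0.png",p["color"])
    for q in ["stand","tray_floor","tray_slot","tray_handle","cup","scraper","scraper_stand","gate","gate_rack","module1","reel","bottle","jar","driver","tape"]:
        try:
            r=vision.place_of(p,q); print(n,q,[(np.round(d["location"],3).tolist(),round(d["p"],2)) for d in r][:7], [k for k in (r[0] if r else {})])
        except Exception as e: print(n,q,e)
E
```

```text
pics
{'time': 0.0, 'joint_pos': [1.122, 0.343, 1.525, 0.0, 1.275, -0.146], 'qvel': [0.001, -0.0, 0.0, 0.0, 0.0, -0.001], 'tau': [0.001, -43.124, -24.422, 0.072, 0.056, -0.0], 'tool_pos': [0.156, 0.501, 0.292], 'orientation': [0.151, 0.989, -0.001, -0.0], 'wrist_force': [0.579, 0.954, 0.002], 'wrist_torque': [-0.013, 0.017, -0.006], 'finger_force': 0.0, 'width': 0.092}
scene stand [([0.567, 0.026, 0.001], 0.71), ([0.595, 0.046, 0.097], 0.64)] ['location', 'p']
scene tray_floor [([0.571, 0.028, 0.1], 0.65)] ['location', 'p']
scene tray_slot [([0.563, -0.005, 0.096], 0.7)] ['location', 'p']
scene tray_handle [([0.608, 0.212, 0.128], 0.77)] ['location', 'p']
scene cup [([0.443, -0.176, 0.003], 0.95), ([0.291, -0.238, 0.0], 0.86), ([0.566, 0.027, -0.002], 0.72), ([0.208, 0.281, -0.0], 0.64)] ['location', 'p']
scene scraper [([0.639, -0.235, 0.007], 0.58)] ['location', 'p']
scene scraper_stand [([0.632, -0.232, -0.001], 0.6), ([0.553, 0.049, 0.101], 0.52)] ['location', 'p']
scene gate [([0.563, -0.006, 0.102], 0.7)] ['location', 'p']
scene gate_rack [([0.488, -0.391, -0.001], 0.58)] ['loca
[... 1340 characters left out ...]
0.003], 0.39)] ['location', 'p']
top module1 [([0.6, 0.044, 0.099], 0.58), ([0.568, 0.083, 0.102], 0.51), ([0.604, 0.114, 0.101], 0.51), ([0.555, 0.05, 0.102], 0.49), ([0.608, 0.216, 0.128], 0.48), ([0.568, 0.12, 0.098], 0.43)] ['location', 'p']
top reel [([0.58, 0.406, -0.0], 0.97), ([0.634, -0.231, 0.007], 0.23)] ['location', 'p']
top bottle [([0.754, -0.068, -0.004], 0.82), ([0.572, 0.033, 0.099], 0.65), ([0.559, 0.052, 0.102], 0.19)] ['location', 'p']
top jar [([0.635, -0.43, -0.001], 0.69)] ['location', 'p']
top driver [([0.371, 0.327, -0.002], 0.84), ([0.557, 0.049, 0.1], 0.17)] ['location', 'p']
top tape [([0.381, 0.083, 0.002], 0.74), ([0.558, -0.003, 0.096], 0.37)] ['location', 'p']
```

View pics/top0.png

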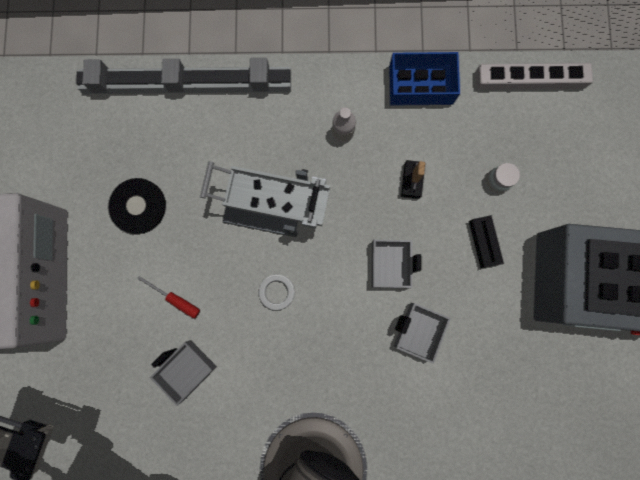

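View pics/scene0.png

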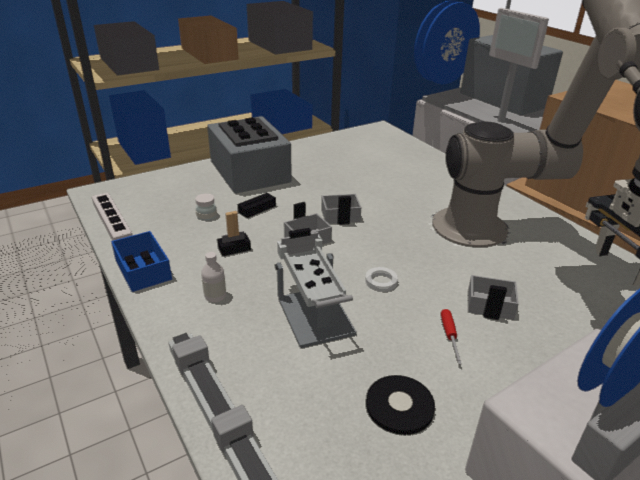

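The top view shows the tray with five modules (around px 255–290, 184–208) and the gate at its right end. The rack is at (486,242), the scraper in its holder at (412,180).

There are three cup-like things: (391,265) at 0.474 m from the base, (420,332) at 0.376 m, and (184,371) at 0.349 m. The one at (391,265), world (0.44,-0.177), is farthest, so it is the cup. I'll crop it to confirm before reaching for it.

```bash
cat > h.py <<'E'
from station import monitor, vision, robot
import cv2, numpy as np
from scipy.spatial.transform import Rotation as R
def st(): 
    s=monitor.read_state(); return np.array(s["tool_pos"]), R.from_quat(s["orientation"]), s
def down(phi, tilt=None):
    "tool down with tool y at world angle phi"
    y=np.array([np.cos(phi),np.sin(phi),0]); z=np.array([0,0,-1.]); return R.from_matrix(np.c_[np.cross(y,z),y,z])
def plan(pos, rot=None, via=None):
    "turn first, then shift: prints rotvec deg (tool) and shift mm in the turned tool frame"
    p,r,s=st(); rot=r if rot is None else rot
    print("turn deg",np.round(np.degrees((r.inv()*rot).as_rotvec()),2)," then shift mm",np.round(rot.inv().apply(np.array(pos)-p)*1000,1),"at",np.round(p,4))
def rays(pic,uv,pose=None):
    uv=np.atleast_2d(np.asarray(uv,float)); d=(uv-[pic["cx"],pic["cy"]])/[pic["fx"],pic["fy"]]
    if "tool_from_camera" in pic:
        th=np.linalg.norm(d,axis=1,keepdims=True); k=np.where(th>1e-9,np.sin(th)/np.maximum(th,1e-9),1)
        v=np.c_[d[:,0:1]*k[:, :],-d[:,1:2]*k,-np.cos(th)]
        T=np.eye(4); p,r=pose; T[:3,:3]=r.as_matrix(); T[:3,3]=p; M=T@pic["tool_from_camera"]
    else:
        v=np.c_[d[:,0],-d[:,1],-np.ones(len(d))]; M=np.linalg.inv(pic["camera_from_world"])
    return M[:3,3], v@M[:3,:3].T
def onplane(pic,uv,z,pose=None):
    o,v=rays(pic,uv,pose); return o+v*((z-o[2])/v[:,2])[:,None]
def pix(pic,P,pose=None):
    P=np.atleast_2d(P)
    if "tool_from_camera" in pic:
        T=np.eye(4); p,r=pose; T[:3,:3]=r.as_matrix(); T[:3,3]=p; W=np.linalg.inv(T@pic["tool_from_camera"])
        c=P@W[:3,:3].T+W[:3,3]; c=c*[1,-1,-1]; th=np.arctan2(np.hypot(c[:,0],c[:,1]),c[:,2]); n=np.hypot(c[:,0],c[:,1])+1e-12
        return np.c_[pic["cx"]+pic["fx"]*th*c[:,0]/n, pic["cy"]+pic["fy"]*th*c[:,1]/n]
    W=np.array(pic["camera_from_world"]); c=P@W[:3,:3].T+W[:3,3]; c=c*[1,-1,-1]
    return np.c_[pic["cx"]+pic["fx"]*c[:,0]/c[:,2], pic["cy"]+pic["fy"]*c[:,1]/c[:,2]]
def shot(name,save=None):
    p,r,s=st(); pic=vision.read_camera(name)
    if save: cv2.imwrite("pics/"+save,pic["color"])
    return pic,(p,r)
def find(pic,q,n=3):
    return [(np.round(d["location"],4).tolist(),round(d["p"],2)) for d in vision.place_of(pic,q)][:n]
E
python3 - <<'E'
from h import *
im=cv2.imread("pics/top0.png"); 
c=cv2.resize(im[225:385,360:460],None,fx=4,fy=4,interpolation=cv2.INTER_CUBIC)[:600]
d=cv2.resize(im[150:280,400:510],None,fx=4,fy=4,interpolation=cv2.INTER_CUBIC)
cv2.imwrite("pics/crop1.png",np.hstack([c[:520],d[:520][:, :400]]))
plan([0.562,-0.005,0.30],down(1.37))
E
```

```text
turn deg [ 0.01  0.   -5.85]  then shift mm [-498.3 -415.1   -7.7] at [0.1565 0.5011 0.2923]
```

View pics/crop1.png

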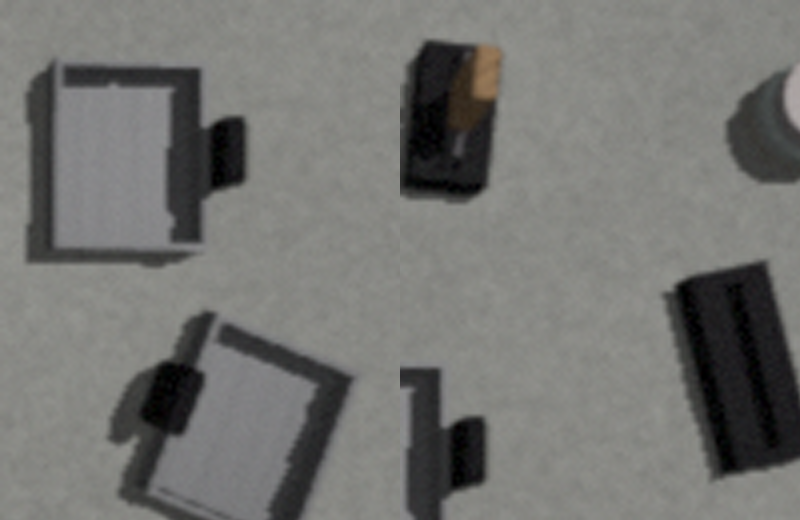

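The crop confirms the cup: its body is near square to the bench and its grip plate is towards world -y, at top-image px (417,263). Moving above the gate.

drive_tool(motion=[[[0,0,0,0,0,-5.85,130],[-36,-30,0,0,0,0,130],[-36,-30,0,0,0,0,130],[-36,-30,0,0,0,0,130],[-36,-30,0,0,0,0,130],[-36,-30,0,0,0,0,130],[-36,-30,0,0,0,0,130],[-36,-30,0,0,0,0,130],[-36,-30,0,0,0,0,130],[-36,-30,0,0,0,0,130]]], force=20)

```text
time: 2.6
tool_pos: [0.4212, 0.1702, 0.2925]
orientation: [0.1, 0.995, 0.0, 0.0]
wrist_force: [0.6, 0.4, 1.0]
width: 0.0451
finger_force: 0.0
```

drive_tool(motion=[[[-36,-30,0,0,0,0,130],[-36,-30,0,0,0,0,130],[-36,-30,0,0,0,0,130],[-36,-30,0,0,0,0,130],[-30,-25,0,0,0,0,130],[0,0,0,0,0,0,130],[0,0,0,0,0,0,130]]])

```text
time: 3.3
tool_pos: [0.5618, -0.0054, 0.2916]
orientation: [0.101, 0.995, 0.0, -0.001]
wrist_force: [-0.5, 0.4, -0.3]
width: 0.045
finger_force: 0.0
```

Run:
```python
from h import *
pic,pose=shot("wrist","w1.png"); print(np.round(pose[0],4),pose[1].as_quat().round(3), pic["tool_from_camera"].round(3).tolist())
for q in ["gate","tray_slot","tray_floor","tray_handle"]: print(q,find(pic,q))
plan([0.562,-0.005,0.30],down(1.37))
```

```text
[ 0.5618 -0.0054  0.2916] [ 0.101  0.995  0.    -0.001] [[-0.001, 0.954, 0.3, 0.08], [1.0, 0.001, 0.001, -0.001], [0.001, 0.3, -0.954, -0.092], [0.0, 0.0, 0.0, 1.0]]
gate [([0.5622, -0.0065, 0.0999], 0.87)]
tray_slot [([0.5596, -0.0071, 0.1013], 0.61), ([0.5636, 0.0835, 0.0963], 0.54)]
tray_floor [([0.5679, 0.0251, 0.1003], 0.93), ([0.4876, -0.3936, -0.0022], 0.36)]
tray_handle [([0.6141, 0.2172, 0.1286], 0.84)]
turn deg [0.01 0.01 0.1 ]  then shift mm [-0.9 -1.1 -7.4] at [ 0.5613 -0.0037  0.2926]
```

View pics/w1.png

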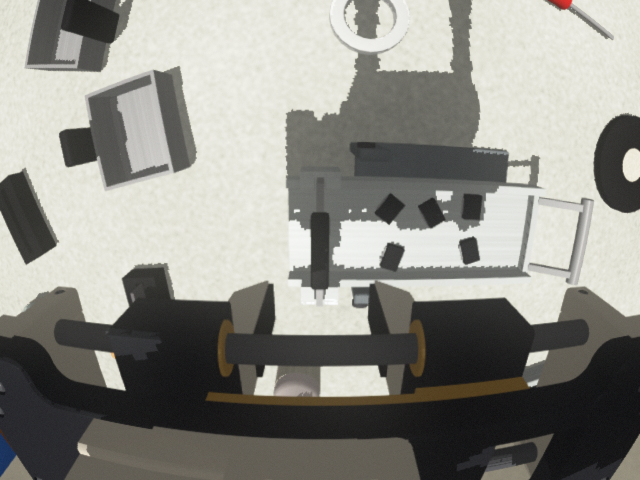

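The wrist view shows the gate bar at (320,213)–(319,289), the handle at (590,200)–(573,281) and five modules on the tray floor. I'll compute the tray yaw from these.

Run:
```python
from h import *
im=cv2.imread("pics/w1.png"); p=np.array([0.5618,-0.0054,0.2916]); r=R.from_quat([0.101,0.995,0,-0.001])
pic=vision.read_camera("wrist"); pose=(st()[0],st()[1]); im=pic["color"]
g=im.max(axis=2); sub=g[195:292,303:337]; m=(sub<40).astype(np.uint8)
ys,xs=np.nonzero(m); print("bar px",xs.min()+303,xs.max()+303,ys.min()+195,ys.max()+195)
rect=cv2.minAreaRect(np.c_[xs+303,ys+195].astype(np.float32)); print(rect)
for u,z in [([[320,212],[319,289]],.161),([[590,200],[573,281]],.136)]:
    a=onplane(pic,u,z,pose); d=a[1]-a[0]; print(a.round(4).tolist(),np.linalg.norm(d).round(4),np.degrees(np.arctan2(d[1],d[0])).round(1),a.mean(0).round(4))
```

```text
Traceback (most recent call last):
ValueError: zero-size array to reduction operation minimum which has no identity
```

Run:
```python
from h import *
pic,pose=shot("wrist"); g=pic["color"].max(axis=2).astype(int); print("row profile col320",g[200:300:4,320], "row 250", g[250,300:340])
for u,z in [([[320,212],[319,289]],.161),([[590,200],[573,281]],.136),([[290,178],[290,277]],.118)]:
    a=onplane(pic,u,z,pose); d=a[1]-a[0]; print(a.round(4).tolist(),np.linalg.norm(d).round(4),np.degrees(np.arctan2(d[1],d[0])).round(1),a.mean(0).round(4))
```

```text
row profile col320 [ 96  94  96  76  51  51  49  50  53  54  57  58  57  55  57  56  57  58
  66  67  66  65  71 181 174] row 250 [246 245 245 244 244 245 244 242 192  82  57  58  57  58  57  58  56  58
  55  55  53  56  57  55  54  57  70 108 116 119 131 209 240 244 243 243
 244 243 243 243]
[[0.535, -0.0, 0.161], [0.5862, -0.0111, 0.161]] 0.0524 -12.2 [ 0.5606 -0.0056  0.161 ]
[[0.5713, 0.2205, 0.136], [0.642, 0.2042, 0.136]] 0.0725 -12.9 [0.6066 0.2123 0.136 ]
[[0.5158, -0.0184, 0.118], [0.5915, -0.0356, 0.118]] 0.0776 -12.8 [ 0.5537 -0.027   0.118 ]
```

Run:
```python
from h import *
plan([0.560,-0.007,0.200],down(1.356))
```

```text
turn deg [0.01 0.03 0.88]  then shift mm [ 0.8 -3.3 92.6] at [ 0.5615 -0.0039  0.2926]
```

drive_tool(motion=[[[1,-3,0,0,0,0.9,130],[0,0,30,0,0,0,130],[0,0,30,0,0,0,130],[0,0,20,0,0,0,130],[0,0,12,0,0,0,130],[0,0,0,0,0,0,255],[0,0,0,0,0,0,255],[0,0,0,0,0,0,255],[0,0,0,0,0,0,255],[0,0,0,0,0,0,255]]], force=30)

```text
time: 4.65
tool_pos: [0.5605, -0.0076, 0.201]
orientation: [0.108, 0.994, -0.0, 0.001]
wrist_force: [-0.3, -1.1, 3.4]
width: 0.0115
finger_force: 30.0
```

drive_tool(motion=[[[0,0,0,0,0,0,255],[0,0,0,0,0,0,255],[0,0,-10,0,0,0,255],[0,0,-10,0,0,0,255]]])

```text
time: 5.05
tool_pos: [0.5599, -0.0074, 0.2204]
orientation: [0.108, 0.994, 0.0, -0.001]
wrist_force: [-1.2, 0.2, -1.5]
width: 0.0118
finger_force: 30.0
```

drive_tool(motion=[[[0,0,-40,0,0,0,255],[0,0,-40,0,0,0,255],[0,0,-30,0,0,-8.2,255],[0,0,0,0,0,-8.2,255],[0,0,0,0,0,-8.2,255],[8,-40,0,0,0,0,255],[8,-40,0,0,0,0,255],[8,-40,0,0,0,0,255],[8,-40,0,0,0,0,255],[8,-40,0,0,0,0,255]]])

```text
time: 6.05
tool_pos: [0.5631, -0.2129, 0.3308]
orientation: [-0.106, 0.994, 0.0, 0.0]
wrist_force: [1.3, -0.1, -1.5]
width: 0.0117
finger_force: 30.0
```

drive_tool(motion=[[[5,-40,0,0,0,0,255],[5,-40,0,0,0,0,255],[3,-40,0,0,0,0,255],[0,-40,0,0,0,0,255],[0,0,0,0,0,0,255],[0,0,0,0,0,0,255]]])

```text
time: 6.65
tool_pos: [0.5842, -0.3712, 0.3295]
orientation: [-0.106, 0.994, 0.001, -0.0]
wrist_force: [-0.2, 1.5, -1.4]
width: 0.0114
finger_force: 30.0
```

Run:
```python
from h import *
pic,pose=shot("wrist","w2.png"); print(np.round(pose[0],4))
for q in ["gate_rack","scraper_stand","scraper","cup"]: print(q,find(pic,q))
plan([0.487,-0.391,0.33],down(1.785))
```

```text
[ 0.5842 -0.3712  0.3295]
gate_rack [([0.485, -0.3919, -0.0012], 0.86)]
scraper_stand [([0.6354, -0.2322, 0.0018], 0.63)]
scraper [([0.6341, -0.2333, 0.0078], 0.83)]
cup [([0.4434, -0.1744, 0.0019], 0.66)]
turn deg [-0.02  0.03  0.02]  then shift mm [100.1  -0.5   1.1] at [ 0.5847 -0.3693  0.3311]
```

View pics/w2.png

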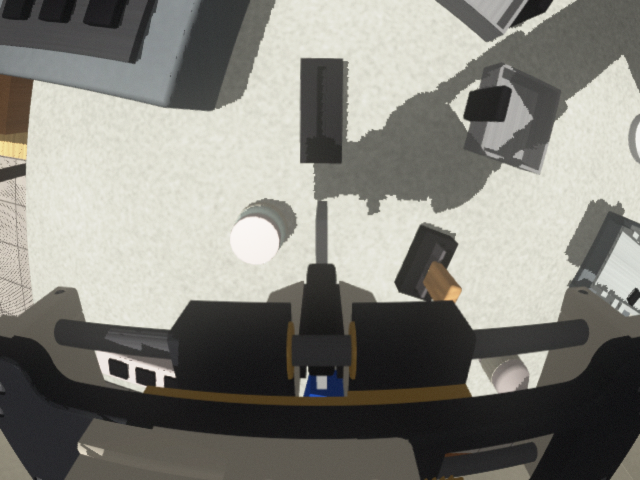

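The rack is at (301,58)–(347,162), with its slot along column ~320. I'll work out its pose from the corners and slot ends.

Run:
```python
from h import *
pic,pose=shot("wrist"); g=pic["color"].max(axis=2)
for r in range(70,160,12): print(r,g[r,296:352].tolist())
```

```text
70 [226, 225, 221, 188, 107, 71, 68, 69, 68, 65, 68, 67, 68, 65, 67, 66, 68, 66, 69, 66, 64, 56, 56, 55, 51, 58, 66, 67, 65, 63, 68, 64, 63, 67, 65, 63, 65, 64, 65, 66, 64, 66, 66, 67, 64, 68, 98, 111, 115, 114, 115, 134, 208, 221, 224, 223]
82 [220, 217, 210, 169, 83, 69, 67, 66, 69, 69, 69, 68, 67, 67, 65, 67, 63, 62, 68, 63, 56, 57, 56, 52, 53, 59, 64, 65, 61, 64, 64, 65, 64, 65, 65, 64, 64, 63, 66, 65, 64, 64, 64, 63, 66, 72, 99, 111, 112, 117, 172, 213, 225, 224, 221, 221]
94 [221, 220, 208, 162, 84, 71, 70, 67, 65, 68, 68, 63, 65, 66, 67, 65, 65, 66, 64, 65, 58, 52, 52, 51, 53, 50, 58, 65, 67, 62, 64, 64, 62, 62, 60, 61, 64, 63, 65, 64, 62, 62, 62, 60, 63, 76, 98, 108, 110, 109, 119, 170, 214, 217, 218, 219]
106 [224, 223, 202, 145, 79, 69, 67, 70, 68, 70, 70, 67, 68, 66, 66, 65, 66, 65, 67, 61, 56, 53, 49, 51, 49, 57, 64, 63, 61, 60, 61, 65, 60, 61, 63, 60, 61, 64, 63, 58, 63, 60, 63, 61, 65, 77, 97, 104, 104, 112, 156, 224, 226, 225, 222, 224]
118 [228, 229, 225, 158, 82, 68, 68, 70, 69, 67, 69, 66, 64, 69, 66, 65, 66, 65, 63, 60, 53, 52, 51, 51, 55, 62, 63, 60, 59, 61, 64, 62, 62, 59, 64, 63, 62, 62, 61, 61, 58, 61, 63, 62, 63, 85, 104, 108, 110, 137, 216, 225, 223, 223, 224, 221]
130 [222, 221, 214, 134, 79, 71, 69, 69, 68, 69, 65, 68, 67, 68, 68, 67, 65, 65, 65, 60, 51, 52, 47, 48, 46, 52, 62, 64, 61, 65, 60, 56, 61, 59, 61, 60, 60, 60, 60, 59, 59, 60, 58, 62, 64, 85, 107, 109, 108, 109, 130, 207, 223, 225, 225, 226]
142 [227, 226, 220, 119, 74, 71, 68, 69, 70, 69, 62, 53, 52, 50, 50, 50, 51, 49, 49, 52, 48, 49, 46, 48, 48, 50, 50, 47, 45, 47, 46, 47, 46, 49, 46, 46, 47, 47, 45, 48, 52, 57, 60, 60, 62, 90, 104, 105, 106, 108, 105, 106, 119, 127, 128, 122]
154 [230, 228, 213, 121, 76, 69, 72, 72, 70, 69, 70, 67, 63, 53, 51, 53, 51, 51, 49, 49, 50, 52, 48, 48, 48, 50, 47, 47, 50, 49, 47, 49, 48, 47, 47, 46, 47, 47, 45, 46, 47, 46, 44, 47, 60, 103, 105, 106, 109, 109, 110, 110, 107, 108, 109, 108]
```

Run:
```python
from h import *
pic,pose=shot("wrist"); pose=(np.array([0.5844,-0.3703,0.330]),pose[1]); g=pic["color"].max(axis=2)
print(g[52:66,310].tolist(),g[154:170,310].tolist())
a=onplane(pic,[[320.8,70],[320.0,154],[320.5,57.5],[320,162.5]],.03,pose); d=a[1]-a[0]; print(a.round(4).tolist(),np.degrees(np.arctan2(-d[1],d[0])) ,np.degrees(np.arctan2(d[1],d[0])), np.linalg.norm(a[3]-a[2]), (a[2]+a[3])/2, pose[1].as_euler('ZYX',degrees=True))
```

```text
[222, 223, 221, 219, 199, 125, 76, 67, 68, 66, 68, 68, 64, 69] [52, 52, 54, 52, 50, 52, 54, 94, 196, 229, 231, 230, 227, 222, 220, 218]
[[0.4493, -0.4013, 0.03], [0.5366, -0.3833, 0.03], [0.4361, -0.4045, 0.03], [0.5454, -0.3814, 0.03]] -11.694577222820715 11.694577222820715 0.11170685259154038 [ 0.49077321 -0.39294314  0.03      ] [-1.67719966e+02  3.18635700e-02 -1.79978424e+02]
```

Run:
```python
from h import *
pic,pose=shot("wrist"); p,r=pose; g=pic["color"].max(axis=2)
print(g[190:215,321].tolist()); print(g[255:275,321].tolist()); print(g[230,308:336].tolist(),g[205,308:336].tolist())
for t in [[44,0,92],[44,0,56],[25,0,56],[25,0,40]]: print(t,pix(pic,p+r.apply(np.array(t)/1000),pose).round(1))
for z in (.002,): 
  for q in ["gate_rack"]: print(find(pic,q))
print([(np.round(d["location"],4).tolist(),round(d["p"],2)) for d in vision.boxes_of(pic,"gate_rack")][:2])
```

```text
[113, 115, 115, 114, 112, 112, 107, 109, 114, 150, 196, 108, 88, 86, 88, 88, 89, 88, 89, 87, 90, 90, 89, 89, 84]
[96, 95, 96, 95, 97, 97, 96, 95, 76, 59, 54, 54, 54, 55, 51, 50, 49, 49, 53, 53]
[221, 221, 221, 221, 221, 220, 216, 167, 114, 98, 100, 98, 98, 95, 97, 96, 98, 95, 105, 160, 218, 229, 229, 227, 224, 220, 221, 222] [226, 226, 226, 227, 228, 226, 225, 219, 196, 129, 92, 87, 88, 88, 87, 87, 85, 86, 100, 179, 216, 225, 224, 221, 222, 223, 225, 224]
[44, 0, 92] [[323.5 197.8]]
[44, 0, 56] [[324. 215.]]
[25, 0, 56] [[323.9 258.4]]
[25, 0, 40] [[324.2 273. ]]
[([0.4829, -0.3931, 0.0009], 0.66), ([0.4429, -0.1739, -0.0038], 0.39)]
[([0.4865, -0.3891, 0.0303], 0.92)]
```

Run:
```python
from h import *
plan([0.488,-0.3925,0.150],down(1.775))
```

```text
turn deg [-0.01  0.01  0.53]  then shift mm [ 99.1  -2.3 180.5] at [ 0.5846 -0.3702  0.3305]
```

drive_tool(motion=[[[0,0,0,0,0,0.5,255],[33,-1,0,0,0,0,255],[33,-1,0,0,0,0,255],[33,0,0,0,0,0,255],[0,0,45,0,0,0,255],[0,0,45,0,0,0,255],[0,0,45,0,0,0,255],[0,0,45,0,0,0,255],[0,0,0,0,0,0,255]]])

```text
time: 8.05
tool_pos: [0.4854, -0.3901, 0.1439]
orientation: [-0.102, 0.995, 0.005, -0.004]
wrist_force: [-0.6, 1.0, -1.1]
width: 0.0116
finger_force: 30.0
```

Run:
```python
from h import *
pic,pose=shot("wrist","w3.png"); print(pose[0].round(4),pose[1].as_quat().round(3))
pic2,_=shot("scene","s3.png"); u=pix(pic2,[0.488,-0.3925,0.03])[0].astype(int); print(u)
c=cv2.resize(pic2["color"][u[1]-50:u[1]+25,u[0]-50:u[0]+50],(400,300),interpolation=cv2.INTER_CUBIC)
w=cv2.resize(pic["color"][100:400,220:420],(400,600)); cv2.imwrite("pics/c3.png",np.hstack([w,np.vstack([c,c*0])]))
```

```text
[ 0.4854 -0.3901  0.1439] [-0.102  0.995  0.005 -0.004]
[256 200]
```

View pics/c3.png

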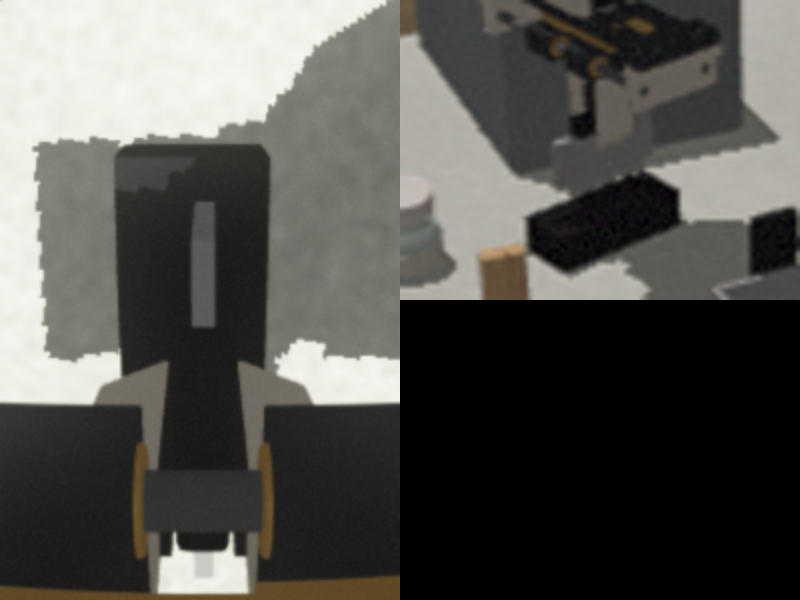

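Run:
```python
from h import *
pic,pose=shot("wrist"); p,r=pose; print(p.round(4),r.as_quat().round(4)); g=pic["color"].max(axis=2)
for row in (185,200,215,230): print(row,g[row,272:362].tolist())
print(g[160:185,300].tolist(), g[190:215,321].tolist())
T=np.array(pic["tool_from_camera"])
def tool(uv,zt):  # point at tool depth zt
    o,v=rays(pic,uv,(np.zeros(3),R.identity())); return (o+v*((zt-o[2])/v[:,2])[:,None])*1000
zr=p[2]-.03
print("rack corners tool",tool([[278,172],[355,172],[281,285],[352,285]],zr).round(1))
for t in [[44,0,92],[44,2.5,92],[44,-2.5,92]]: print(t,pix(pic,p+r.apply(np.array(t)/1000),pose).round(1))
```

```text
[ 0.4882 -0.3929  0.1508] [-1.018e-01  9.948e-01  2.000e-04 -1.000e-04]
185 [130, 132, 129, 129, 132, 131, 130, 127, 128, 127, 125, 129, 125, 116, 95, 75, 78, 74, 73, 71, 76, 73, 73, 70, 72, 71, 71, 70, 72, 72, 69, 71, 71, 68, 68, 69, 69, 68, 66, 62, 48, 47, 50, 48, 47, 45, 46, 47, 49, 45, 49, 46, 48, 44, 42, 46, 47, 47, 45, 40, 41, 45, 43, 43, 46, 44, 45, 44, 44, 43, 44, 46, 41, 43, 42, 40, 42, 41, 39, 43, 41, 42, 42, 42, 42, 40, 42, 43, 43, 70]
200 [126, 126, 125, 126, 122, 125, 122, 125, 124, 118, 120, 118, 117, 108, 80, 49, 47, 46, 45, 48, 45, 45, 45, 42, 43, 42, 45, 43, 41, 43, 44, 42, 42, 37, 41, 42, 43, 40, 41, 42, 42, 39, 41, 39, 40, 43, 51, 48, 50, 49, 48, 51, 49, 48, 47, 38, 37, 36, 34, 37, 36, 38, 39, 37, 37, 36, 36, 37, 38, 35, 34, 33, 36, 37, 37, 35, 37, 37, 36, 35, 36, 38, 37, 36, 38, 36, 35, 39, 48, 79]
215 [127, 124, 120, 122, 121, 122, 120, 120, 120, 121, 119, 118, 119, 115, 95, 57, 46, 42, 39, 42, 39, 42, 40, 37, 40, 38, 38, 38, 38, 37, 39, 36, 40, 33, 38, 35, 36, 34, 35, 32, 36, 36, 34, 43, 76, 81, 81, 82, 83, 81, 80, 84, 82, 80, 78, 58, 39, 29, 31, 32, 32, 31, 33,
[... 189 characters left out ...]
64, 44, 42, 40, 38, 42, 42, 39, 36, 38, 34, 38, 35, 36, 34, 32, 34, 35, 33, 32, 34, 35, 32, 29, 31, 33, 31, 34, 55, 85, 93, 92, 93, 93, 93, 93, 92, 91, 93, 87, 65, 37, 31, 29, 28, 29, 26, 26, 28, 29, 28, 29, 29, 30, 30, 26, 28, 27, 28, 27, 27, 29, 31, 31, 28, 32, 30, 29, 30, 32, 30, 30, 37, 72, 110]
[238, 235, 230, 191, 131, 108, 79, 59, 59, 56, 56, 61, 75, 78, 80, 78, 78, 75, 76, 73, 76, 74, 75, 71, 69] [41, 43, 43, 41, 39, 39, 39, 42, 39, 41, 49, 81, 85, 88, 83, 85, 84, 84, 84, 83, 87, 84, 84, 85, 83]
rack corners tool [[ 53.6 -26.1 120.8]
 [ 53.5  18.3 120.8]
 [-17.5 -26.6 120.8]
 [-17.4  18.3 120.8]]
[44, 0, 92] [[323.5 197.8]]
[44, 2.5, 92] [[328.4 197.8]]
[44, -2.5, 92] [[318.5 197.8]]
```

drive_tool(motion=[[[-1,1,0,0,0,0,255],[0,0,12,0,0,0,255],[0,0,5,0,0,0,255],[0,0,5,0,0,0,255],[0,0,5,0,0,0,255],[0,0,0,0,0,0,255],[0,0,0,0,0,0,255]]])

```text
time: 8.9
tool_pos: [0.4887, -0.3915, 0.123]
orientation: [-0.102, 0.995, 0.0, -0.0]
wrist_force: [-0.2, -0.3, -1.6]
width: 0.012
finger_force: 30.0
```

drive_tool(motion=[[[0,0,5,0,0,0,255],[0,0,5,0,0,0,255],[0,0,3,0,0,0,255],[0,0,0,0,0,0,255],[0,0,0,0,0,0,255]]])

```text
time: 9.4
tool_pos: [0.4887, -0.3915, 0.1101]
orientation: [-0.102, 0.995, 0.0, -0.0]
wrist_force: [-0.6, -0.8, -1.6]
width: 0.0115
finger_force: 30.0
```

drive_tool(motion=[[[0,0,1,0,0,0,255],[0,0,0,0,0,0,200],[0,0,0,0,0,0,150],[0,0,0,0,0,0,130],[0,0,0,0,0,0,130],[0,0,0,0,0,0,130],[0,0,-40,0,0,0,130],[0,0,-40,0,0,0,130],[0,0,-40,0,0,0,130],[0,0,-40,0,0,0,130]]])

```text
time: 10.4
tool_pos: [0.4886, -0.3913, 0.2709]
orientation: [-0.102, 0.995, 0.0, 0.0]
wrist_force: [0.2, -0.5, 0.4]
width: 0.045
finger_force: 0.0
```

Run:
```python
from h import *
pic,pose=shot("scene","s4.png"); u=pix(pic,[0.488,-0.3925,0.03])[0].astype(int)
for q in ["gate","gate_rack","cup"]: print(find(pic,q))
c=cv2.resize(pic["color"][u[1]-60:u[1]+60,u[0]-80:u[0]+80],(640,480),interpolation=cv2.INTER_CUBIC); cv2.imwrite("pics/c4.png",c)
# handle approach
plan([0.6066,0.2123,0.25],down(1.356))
```

```text
[([0.4882, -0.3912, 0.0095], 0.84), ([0.5554, 0.0503, 0.1022], 0.61)]
[([0.4911, -0.3894, 0.0026], 0.67), ([0.5664, 0.0872, 0.1017], 0.17)]
[([0.208, 0.2794, -0.0065], 0.9), ([0.2896, -0.2402, 0.0005], 0.74), ([0.4413, -0.1719, -0.003], 0.7)]
turn deg [-0.09  0.09 24.01]  then shift mm [ 13.7 615.1  20.2] at [ 0.4889 -0.3916  0.2702]
```

View pics/c4.png

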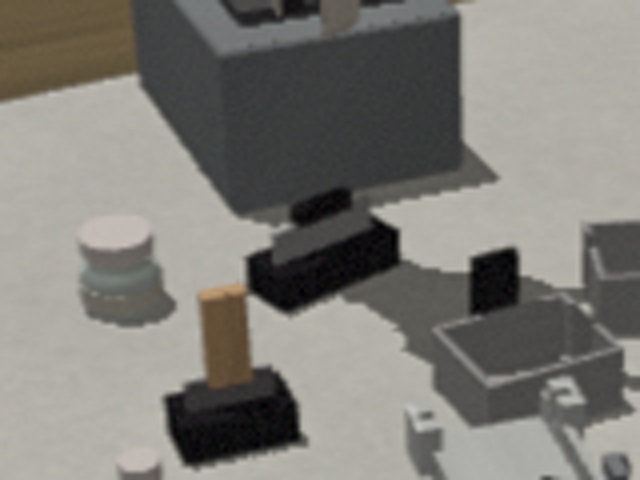

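The gate stands upright in the rack (crop centre 320,240). Next is the tray handle.

drive_tool(motion=[[[0,0,0,0,0,8,130],[0,0,0,0,0,8,130],[0,0,0,0,0,8,130],[0,44,0,0,0,0,130],[2,44,0,0,0,0,130],[2,44,0,0,0,0,130],[2,44,0,0,0,0,130],[2,44,0,0,0,0,130],[2,44,0,0,0,0,130],[2,44,0,0,0,0,130]]])

```text
time: 11.6
tool_pos: [0.542, -0.0861, 0.2674]
orientation: [0.107, 0.994, 0.0, -0.002]
wrist_force: [0.5, 1.0, 0.2]
width: 0.0447
finger_force: 0.0
```

drive_tool(motion=[[[2,44,0,0,0,0,130],[0,44,0,0,0,0,130],[0,44,0,0,0,0,130],[0,44,0,0,0,0,130],[0,44,0,0,0,0,130],[0,44,0,0,0,0,130],[0,44,0,0,0,0,130],[0,0,0,0,0,0,130],[0,0,0,0,0,0,130],[0,0,0,0,0,0,130]]])

```text
time: 12.6
tool_pos: [0.6059, 0.2123, 0.268]
orientation: [0.107, 0.994, -0.001, -0.001]
wrist_force: [0.1, 0.3, 0.1]
width: 0.0453
finger_force: 0.0
```

Run:
```python
from h import *
plan([0.6066,0.2123,0.177],down(1.356))
pic,pose=shot("wrist","w5.png"); p,r=pose; print(find(pic,"tray_handle"),find(pic,"tray_floor"))
print(pix(pic,[0.6066,0.2123,0.13],pose));
```

```text
turn deg [-0.08 -0.12 -0.03]  then shift mm [-0.7  0.2 91. ] at [0.6059 0.2123 0.268 ]
[([0.6117, 0.2169, 0.1309], 0.67), ([0.5685, 0.1182, 0.1001], 0.35)] [([0.5656, 0.0259, 0.0992], 0.83)]
[[322.93169328 250.77304619]]
```

View pics/w5.png

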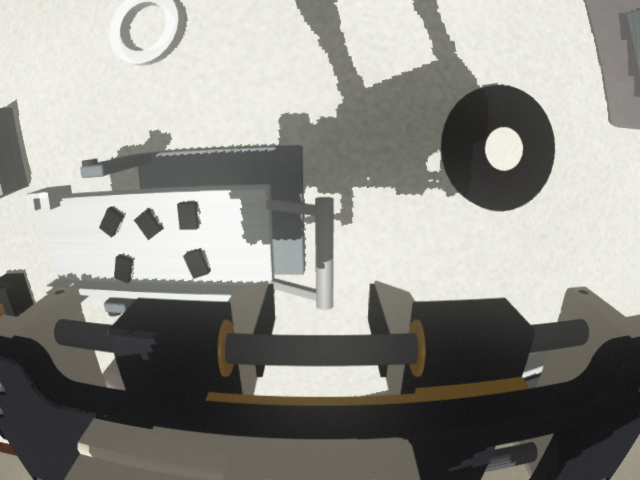

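The handle bar is at column 324, rows 198–308, centred and square to the fingers. I'll descend and grip it.

drive_tool(motion=[[[0,0,30,0,0,0,130],[0,0,30,0,0,0,130],[0,0,21,0,0,0,130],[0,0,10,0,0,0,130],[0,0,0,0,0,0,255],[0,0,0,0,0,0,255],[0,0,0,0,0,0,255],[0,0,0,0,0,0,255],[0,0,0,0,0,0,255],[0,0,0,0,0,0,255]]], force=25)

```text
time: 13.75
tool_pos: [0.6067, 0.2139, 0.1792]
orientation: [0.107, 0.994, 0.001, 0.001]
wrist_force: [-0.1, 2.2, 3.5]
width: 0.011
finger_force: 25.0
```

drive_tool(motion=[[[0,-1.7,-9.5,0,0,0,255],[0,-2.2,-9.4,0,0,0,255],[0,-2.7,-9.2,0,0,0,255],[0,-3.1,-9.1,0,0,0,255]]])

```text
time: 14.15
tool_pos: [0.6048, 0.2051, 0.2151]
orientation: [0.107, 0.994, 0.001, 0.001]
wrist_force: [5.3, 6.7, -6.5]
width: 0.0112
finger_force: 25.0
```

drive_tool(motion=[[[0,-3.6,-8.9,0,0,0,255],[0,-4,-8.8,0,0,0,255],[0,-4.5,-8.5,0,0,0,255],[0,-4.9,-8.3,0,0,0,255],[0,-5.3,-8,0,0,0,255],[0,-5.7,-7.8,0,0,0,255],[0,-0.5,-0.5,0,0,0,255],[0,0,0,0,0,0,255]]])

```text
time: 14.95
tool_pos: [0.5989, 0.1779, 0.2678]
orientation: [0.107, 0.994, 0.002, 0.002]
wrist_force: [2.8, 8.1, 4.2]
width: 0.0109
finger_force: 25.0
```

Run:
```python
from h import *
p,r,s=st(); print(p,s["wrist_force"],s["width"])
pic,_=shot("scene"); print(find(pic,"tray_handle"),find(pic,"tray_floor"),find(pic,"cup"))
pic,_=shot("top"); print(find(pic,"tray_handle"),find(pic,"cup"))
```

```text
[0.59890497 0.17792252 0.26780288] [2.77500626 8.0538003  4.21999361] 0.010897191487147474
[([0.5971, 0.1751, 0.2166], 0.87), ([0.489, -0.393, 0.0002], 0.51), ([0.5777, 0.4018, -0.0026], 0.3)] [([0.5702, 0.0271, 0.0985], 0.66)] [([0.4421, -0.1745, 0.0006], 0.84), ([0.2892, -0.24, 0.0031], 0.84), ([0.2066, 0.2802, -0.0017], 0.56)]
[] [([0.2945, -0.2397, -0.0025], 0.84), ([0.435, -0.1763, -0.0001], 0.65)]
```

drive_tool(motion=[[[0,0,0,0,0,0,200],[0,0,0,0,0,0,150],[0,0,0,0,0,0,120],[0,0,0,0,0,0,120],[0,0,-30,0,0,0,120],[0,0,-30,0,0,0,120],[0,0,-20,0,0,8,120],[0,0,0,0,0,8,120],[0,0,0,0,0,8,120],[0,0,0,0,0,8,120]]])

```text
time: 16.3
tool_pos: [0.5981, 0.1758, 0.3462]
orientation: [0.38, 0.925, -0.0, -0.0]
wrist_force: [-0.1, -0.9, -0.6]
width: 0.049
finger_force: 0.0
```

drive_tool(motion=[[[0,0,0,0,0,8,120],[0,0,0,0,0,8,120],[0,0,0,0,0,8,120],[0,0,0,0,0,8,60],[0,0,0,0,0,8,60],[0,0,0,0,0,5.7,60],[0,0,0,0,0,0,60]]])

```text
time: 17.0
tool_pos: [0.5981, 0.1758, 0.346]
orientation: [0.707, 0.707, -0.0, -0.0]
wrist_force: [-1.1, -0.2, -0.5]
width: 0.0698
finger_force: 0.0
```

Run:
```python
from h import *
plan([0.441,-0.25,0.30],down(0))
pic,_=shot("scene","s6.png"); print(find(pic,"tray_handle"),find(pic,"cup"))
```

```text
turn deg [-0.03  0.01 -0.06]  then shift mm [-425.8 -157.1   46. ] at [0.5981 0.1758 0.346 ]
[([0.6009, 0.1721, 0.2163], 0.68), ([0.7534, -0.074, 0.0023], 0.2)] [([0.4453, -0.175, -0.002], 0.9), ([0.2054, 0.2773, -0.002], 0.68), ([0.2902, -0.2391, 0.0007], 0.56)]
```

Tray stays up (handle at z 0.216). Going to view the cup.

drive_tool(motion=[[[-43,-16,4,0,0,0,60],[-43,-16,4,0,0,0,60],[-43,-16,4,0,0,0,60],[-43,-16,4,0,0,0,60],[-43,-16,5,0,0,0,60],[-43,-16,5,0,0,0,60],[-43,-16,5,0,0,0,60],[-43,-15,5,0,0,0,60],[-43,-15,5,0,0,0,60],[-39,-15,5,0,0,0,60]]])

```text
time: 18.15
tool_pos: [0.4402, -0.2519, 0.3002]
orientation: [0.707, 0.708, -0.0, 0.0]
wrist_force: [1.0, -0.1, 0.3]
width: 0.0703
finger_force: 0.0
```

drive_tool(motion=[[[0,0,0,0,0,0,60],[0,0,0,0,0,0,60],[0,0,0,0,0,0,60]]])

```text
time: 18.45
tool_pos: [0.4415, -0.2492, 0.3004]
orientation: [0.707, 0.708, 0.0, 0.0]
wrist_force: [-1.1, 0.5, -0.1]
width: 0.0699
finger_force: 0.0
```

Run:
```python
from h import *
pic,pose=shot("wrist","w7.png"); print(pose[0].round(4),pose[1].as_quat().round(3),find(pic,"cup"))
```

```text
[ 0.4415 -0.2492  0.3004] [0.707 0.708 0.    0.   ] [([0.2956, -0.2372, 0.0002], 0.76), ([0.4428, -0.1756, -0.0024], 0.74), ([0.4875, -0.393, -0.0001], 0.69)]
```

View pics/w7.png

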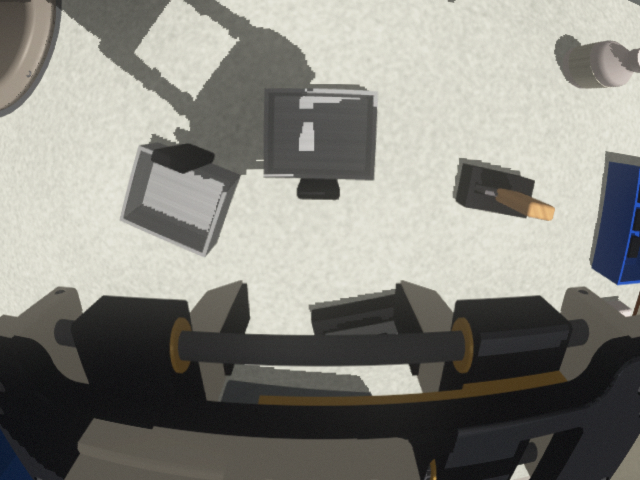

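The cup rim has corners (265,89), (376,92), (374,181), (264,177), with the grip plate at (318,188). I'll measure it, and the scraper holder as well.

Run:
```python
from h import *
pic,pose=shot("wrist"); p,r=pose
a=onplane(pic,[[265,89],[376,92],[374,181],[264,177]],.048,pose); print(a.round(4).tolist(),"c",a.mean(0).round(4))
for i,j in((0,1),(3,2),(0,3),(1,2)):
    d=a[j]-a[i]; print(np.linalg.norm(d).round(4),np.degrees(np.arctan2(d[1],d[0])).round(1))
g=pic["color"].max(axis=2); print(g[184,288:350].tolist(), g[165:205,312].tolist())
# scraper holder top corners (455,200),(460,160),(532,178),(530,218)
b=onplane(pic,[[460,160],[533,178],[529,218],[455,204]],.03,pose); print(b.round(4).tolist(),b.mean(0).round(4))
for i,j in((0,1),(3,2),(0,3),(1,2)):
    d=b[j]-b[i]; print(np.linalg.norm(d).round(4),np.degrees(np.arctan2(d[1],d[0])).round(1))
```

```text
[[0.3912, -0.1345, 0.048], [0.4926, -0.1372, 0.048], [0.4923, -0.2208, 0.048], [0.3889, -0.2171, 0.048]] c [ 0.4412 -0.1774  0.048 ]
0.1014 -1.5
0.1035 -2.1
0.0827 -91.6
0.0836 -90.2
[221, 222, 218, 214, 210, 209, 208, 209, 209, 190, 131, 60, 45, 46, 47, 46, 45, 45, 46, 45, 43, 47, 45, 45, 44, 47, 43, 47, 43, 47, 45, 47, 47, 47, 50, 49, 47, 48, 47, 47, 49, 47, 49, 49, 46, 48, 47, 48, 52, 78, 162, 209, 215, 213, 215, 216, 218, 219, 220, 220, 219, 220] [83, 82, 82, 82, 78, 76, 79, 77, 78, 77, 83, 84, 80, 71, 51, 46, 45, 45, 46, 44, 46, 47, 44, 48, 46, 47, 50, 49, 48, 48, 53, 49, 53, 59, 119, 210, 220, 219, 217, 216]
[[0.584, -0.1993, 0.03], [0.6754, -0.2134, 0.03], [0.6765, -0.2589, 0.03], [0.5821, -0.2455, 0.03]] [ 0.6295 -0.2293  0.03  ]
0.0925 -8.8
0.0954 -8.1
0.0463 -92.5
0.0456 -88.6
```

drive_tool(motion=[[[24,-1,0,0,0,1.5,60],[0,0,45,0,0,0,60],[0,0,45,0,0,0,60],[0,0,45,0,0,0,60],[0,0,35,0,0,0,60],[0,0,10,0,0,0,60],[0,0,0,0,0,0,60],[0,0,0,0,0,0,255],[0,0,0,0,0,0,255],[0,0,0,0,0,0,255]]], force=50)

```text
time: 19.6
tool_pos: [0.4409, -0.2264, 0.1217]
orientation: [0.716, 0.698, 0.0, 0.002]
wrist_force: [-0.1, -0.8, 0.8]
width: 0.0507
finger_force: 0.0
```

drive_tool(motion=[[[0,0,0,0,0,0,255],[0,0,0,0,0,0,255],[0,0,-8,0,0,0,255],[0,0,0,0,0,0,255]]])

```text
time: 20.0
tool_pos: [0.4405, -0.2262, 0.129]
orientation: [0.716, 0.698, 0.0, 0.001]
wrist_force: [0.1, 0.9, -2.9]
width: 0.0355
finger_force: 50.0
```

Run:
```python
from h import *
p,r,s=st(); print(p.round(4),s["wrist_force"],s["wrist_torque"],s["width"])
plan([0.5411,-0.0902,p[2]],down(np.radians(-12.3)))
```

```text
[ 0.4405 -0.2262  0.129 ] [ 0.08542961  0.85785421 -2.85528953] [-0.22977871  0.11536582 -0.0098296 ] 0.03553222901827658
turn deg [ 0.06  0.03 10.8 ]  then shift mm [154.3  69.4   0. ] at [ 0.4405 -0.2262  0.129 ]
```

drive_tool(motion=[[[0,0,0,0,0,5.4,255],[0,0,0,0,0,5.4,255],[20,10,0,0,0,0,255],[20,10,0,0,0,0,255],[20,10,0,0,0,0,255],[20,10,0,0,0,0,255],[20,10,0,0,0,0,255],[20,10,0,0,0,0,255],[20,9,0,0,0,0,255],[14,0,0,0,0,0,255]]])

```text
time: 21.0
tool_pos: [0.5413, -0.0891, 0.128]
orientation: [0.779, 0.628, 0.0, 0.0]
wrist_force: [-0.7, -0.0, -4.0]
width: 0.0361
finger_force: 50.0
```

drive_tool(motion=[[[0,0,0,0,0,0,255],[0,0,4,0,0,0,255],[0,0,4,0,0,0,255],[0,0,1,0,0,0,255],[0,0,0,0,0,0,255]]])

```text
time: 21.5
tool_pos: [0.5399, -0.0909, 0.1207]
orientation: [0.779, 0.627, 0.0, 0.0]
wrist_force: [-4.2, 1.6, 13.6]
width: 0.0357
finger_force: 50.0
```

Run:
```python
from h import *
p,r,s=st(); print(p.round(4),r.as_quat().round(3),s["wrist_force"],s["width"])
pic,_=shot("scene","s8.png"); print(find(pic,"cup"),find(pic,"tray_handle"))
u=pix(pic,[0.55,-0.03,0.06])[0].astype(int)
cv2.imwrite("pics/c8.png",cv2.resize(pic["color"][u[1]-75:u[1]+75,u[0]-100:u[0]+100],(800,600),interpolation=cv2.INTER_CUBIC))
```

```text
[ 0.5399 -0.0909  0.1207] [0.779 0.627 0.    0.   ] [-4.2220626   1.64615432 13.56993957] 0.035703304797105
[([0.5522, -0.0386, 0.0013], 0.81), ([0.2891, -0.2394, -0.0003], 0.67), ([0.2083, 0.2798, -0.004], 0.59)] [([0.6015, 0.1762, 0.2133], 0.63), ([0.7533, -0.0746, 0.0012], 0.4)]
```

View pics/c8.png

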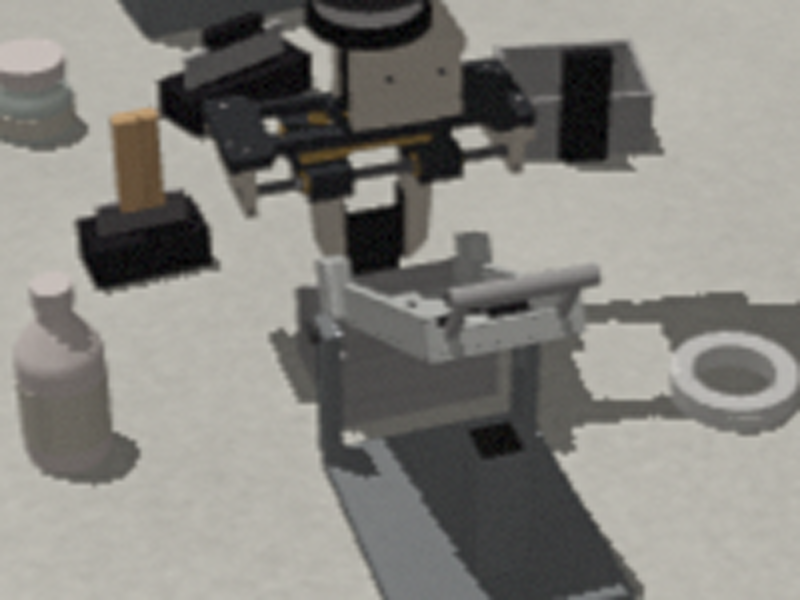

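The cup stands under the lip. A dark square shows on the stand's base plate at crop (497,440), so I'll check whether a module is down there.

Run:
```python
from h import *
for n in ("scene","top"):
    pic,_=shot(n,n+"9.png"); print(n,find(pic,"module1",8))
    if n=="scene":
        u=pix(pic,[0.55,-0.03,0.06])[0].astype(int); x=u[0]-100+497/4; y=u[1]-75+440/4; print((x,y),onplane(pic,[[x,y]],.012),onplane(pic,[[x,y]],.019))
o=cv2.imread("pics/scene0.png"); a=cv2.imread("pics/scene9.png")
s=(slice(int(y)-60,int(y)+40),slice(int(x)-70,int(x)+63)); t=cv2.imread("pics/top9.png")
cv2.imwrite("pics/c9.png",np.hstack([cv2.resize(i,(400,300),interpolation=cv2.INTER_CUBIC) for i in (o[s],t[150:250,200:333])]))
```

```text
scene [([0.5638, 0.1098, 0.1436], 0.35)]
(np.float64(322.25), np.float64(294.0)) [[0.53887263 0.06148137 0.012     ]] [[0.54352261 0.06871115 0.019     ]]
top [([0.6002, 0.0421, 0.1096], 0.66), ([0.5571, 0.0473, 0.1127], 0.65), ([0.5661, 0.1084, 0.1423], 0.63), ([0.5983, 0.1022, 0.1426], 0.56), ([0.5626, 0.0784, 0.1272], 0.55)]
```

View pics/c9.png

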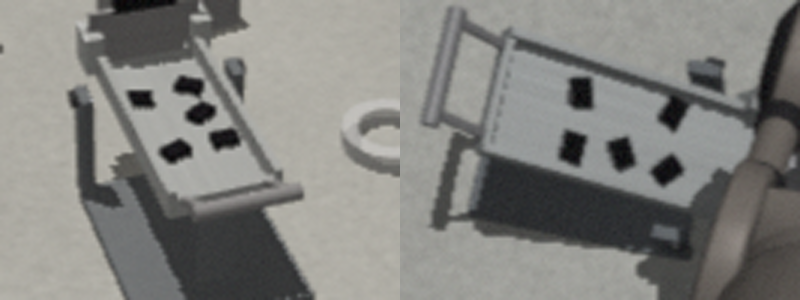

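All five modules are still on the tilted tray. The dark square is just part of the base. I'll let go of the cup and go to the scraper.

drive_tool(motion=[[[0,0,0,0,0,0,180],[0,0,0,0,0,0,100],[0,0,0,0,0,0,60],[0,0,0,0,0,0,60],[0,0,-30,0,0,0,60],[0,0,-40,0,0,0,60],[0,0,-40,0,0,0,60],[0,0,-40,0,0,0,100],[0,0,-30,0,0,0,130],[0,0,0,0,0,-8,130]]])

```text
time: 22.85
tool_pos: [0.5419, -0.0909, 0.3039]
orientation: [0.733, 0.681, 0.002, 0.004]
wrist_force: [0.5, -0.3, -0.3]
width: 0.0509
finger_force: 0.0
```

drive_tool(motion=[[[0,0,0,0,0,-8,130],[0,0,0,0,0,-8,130],[0,0,0,0,0,-8,130],[0,0,0,0,0,-8,130],[0,0,0,0,0,-8,130],[0,0,0,0,0,-8,130],[0,0,0,0,0,-8,130],[0,0,0,0,0,-8,130],[0,0,0,0,0,-8,130],[0,0,0,0,0,-8,130]]])

```text
time: 23.85
tool_pos: [0.5403, -0.0905, 0.2989]
orientation: [0.122, 0.993, 0.0, -0.0]
wrist_force: [0.1, 0.4, -1.0]
width: 0.045
finger_force: 0.0
```

Run:
```python
from h import *
plan([0.635,-0.232,0.30],down(np.radians(84.5)))
```

```text
turn deg [ 0.01 -0.02 -8.49]  then shift mm [-107.8 -131.8   -1.1] at [ 0.5403 -0.0905  0.2989]
```

drive_tool(motion=[[[0,0,0,0,0,-8.5,130],[-27,-33,0,0,0,0,130],[-27,-33,0,0,0,0,130],[-27,-33,0,0,0,0,130],[-27,-33,0,0,0,0,130],[0,0,0,0,0,0,130],[0,0,0,0,0,0,130],[0,0,0,0,0,0,130]]])

```text
time: 24.65
tool_pos: [0.6341, -0.2318, 0.2991]
orientation: [0.05, 0.999, 0.0, -0.0]
wrist_force: [-0.5, 0.8, -0.7]
width: 0.0449
finger_force: 0.0
```

Run:
```python
from h import *
pic,pose=shot("wrist","w10.png"); print(pose[0].round(4),pose[1].as_quat().round(3),find(pic,"scraper"),find(pic,"scraper_stand"),find(pic,"cup"))
c=pic["color"][150:330,240:400]; cv2.imwrite("pics/c10.png",cv2.resize(c,(533,600),interpolation=cv2.INTER_CUBIC))
```

```text
[ 0.6341 -0.2318  0.2991] [ 0.05   0.999  0.    -0.   ] [([0.6334, -0.2339, 0.0057], 0.67), ([0.7515, -0.0716, -0.0033], 0.44), ([0.5938, 0.0418, 0.1104], 0.39)] [([0.6344, -0.2315, 0.0022], 0.59)] [([0.5542, -0.0468, 0.0008], 0.57), ([0.5708, 0.0288, -0.0016], 0.28)]
```

View pics/c10.png

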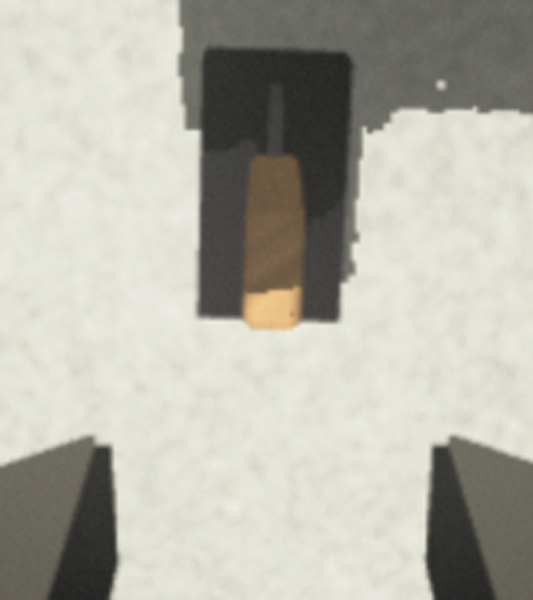

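The holder outline runs (205,48)–(340,320) in the crop, and the handle's top face spans cols 243–301 with its near edge at row 328. I'll compute the offsets.

Run:
```python
from h import *
pic,pose=shot("wrist"); p,r=pose; q=lambda a: np.array(a)/(10/3)+[240,150]
h=onplane(pic,q([[243,326],[301,326],[249,157],[300,157]]),.114,pose); print("handle near edge",h[:2].round(4).tolist(),h[:2].mean(0).round(4))
b=onplane(pic,q([[205,48],[351,52],[340,320],[198,317]]),.03,pose); print(b.round(4).tolist(),b.mean(0).round(4))
for i,j in((0,1),(3,2),(0,3),(1,2)):
    d=b[j]-b[i]; print(np.linalg.norm(d).round(4),np.degrees(np.arctan2(d[1],d[0])).round(1))
# blade line in slot, at z=.05 top of blade? columns (276,85)-(275,155)
c=onplane(pic,q([[277,85],[275,150]]),.05,pose); print(c.round(4).tolist())
t=h[:2].mean(0)+.015*np.array([-np.cos(.12),np.sin(.12),0]); print("handle centre",t)
plan([t[0],t[1],.135],down(np.radians(90-7)))
```

```text
handle near edge [[0.649, -0.2405, 0.114], [0.6504, -0.2268, 0.114]] [ 0.6497 -0.2336  0.114 ]
[[0.5912, -0.2474, 0.03], [0.5966, -0.205, 0.03], [0.6787, -0.2154, 0.03], [0.6733, -0.2589, 0.03]] [ 0.635  -0.2317  0.03  ]
0.0427 82.7
0.0439 83.0
0.083 -8.0
0.0827 -7.2
[[0.6015, -0.2273, 0.05], [0.6198, -0.2297, 0.05]]
handle centre [ 0.63478445 -0.23183191  0.114     ]
turn deg [-0.01  0.05  1.26]  then shift mm [ -0.5  -0.2 165. ] at [ 0.6344 -0.2316  0.3   ]
```

drive_tool(motion=[[[0,0,0,0,0,1.5,130],[0,0,40,0,0,0,130],[0,0,40,0,0,0,130],[0,0,40,0,0,0,130],[0,0,30,0,0,0,130],[0,0,15,0,0,0,130],[0,0,0,0,0,0,130],[0,0,0,0,0,0,255],[0,0,0,0,0,0,255],[0,0,0,0,0,0,255]]], force=50)

```text
time: 25.9
tool_pos: [0.6352, -0.2327, 0.1362]
orientation: [0.064, 0.998, -0.001, 0.002]
wrist_force: [-0.7, -0.3, -0.3]
width: 0.0255
finger_force: 0.0
```

drive_tool(motion=[[[0,0,0,0,0,0,255],[0,0,0,0,0,0,255]]])

```text
time: 26.1
tool_pos: [0.6348, -0.2325, 0.1351]
orientation: [0.064, 0.998, -0.0, 0.001]
wrist_force: [-0.5, 0.0, 2.6]
width: 0.0137
finger_force: 50.0
```

Run:
```python
from h import *
p,r,s=st(); print(p.round(4),r.as_quat().round(4),s["wrist_force"],s["width"])
```

```text
[ 0.6348 -0.2325  0.1351] [ 6.37e-02  9.98e-01 -2.00e-04  7.00e-04] [-0.50958179  0.04143603  2.59001884] 0.013702578470476021
```

drive_tool(motion=[[[0,0,-20,0,0,0,255],[0,0,-40,0,0,0,255],[0,0,-40,0,0,0,255],[0,0,-40,0,0,0,255],[0,0,-40,0,0,5,255],[0,0,-20,0,0,0,255],[0,0,0,0,0,0,255],[0,0,0,0,0,0,255]]])

```text
time: 26.9
tool_pos: [0.6342, -0.2323, 0.3332]
orientation: [0.107, 0.994, 0.0, -0.0]
wrist_force: [0.2, -0.1, -1.6]
width: 0.0141
finger_force: 50.0
```

```bash
cat >> h.py <<'E'
H=np.array([0.5667,0.027,0.100]); YAW=np.radians(-12.3); L=0.1271
RT=R.from_euler('z',YAW)*R.from_euler('x',0.5)
RS=RT*R.from_euler('z',-YAW)*down(np.radians(90)+YAW) if False else RT*R.from_matrix([[-1,0,0],[0,1,0],[0,0,-1]])
def tcp_for(x,y,z): return H+RT.apply([x,y,z+L])
E
python3 - <<'E'
from h import *
p,r,s=st(); print(p,s["width"],s["finger_force"])
plan(p,RS); plan(tcp_for(0,.132,.060),RS)
pic,_=shot("scene"); print(find(pic,"cup"),find(pic,"tray_handle"),find(pic,"scraper"))
pic,_=shot("top"); print(find(pic,"cup"),find(pic,"module1",8))
print(tcp_for(0,.132,.06))
E
```

```text
[ 0.63424125 -0.23232437  0.3332281 ] 0.014130609433984006 49.99979317188263
turn deg [-28.63  -0.06  -0.  ]  then shift mm [0. 0. 0.] at [ 0.6342 -0.2323  0.3332]
turn deg [-28.63  -0.06  -0.  ]  then shift mm [121.2 229.9 132.2] at [ 0.6342 -0.2323  0.3332]
[([0.208, 0.2807, -0.003], 0.87), ([0.2889, -0.2366, 0.0027], 0.8), ([0.6013, 0.1765, 0.217], 0.74)] [([0.604, 0.1764, 0.2117], 0.63)] [([0.6336, -0.2356, 0.2048], 0.64), ([0.5666, 0.027, 0.0009], 0.52), ([0.3747, 0.3224, -0.0041], 0.43)]
[([0.5444, -0.0454, -0.0031], 0.97), ([0.2088, 0.2822, 0.004], 0.92), ([0.6007, 0.041, 0.1113], 0.46)] [([0.565, 0.0764, 0.1249], 0.5), ([0.5574, 0.0476, 0.1109], 0.49), ([0.5967, 0.0423, 0.1114], 0.47), ([0.5994, 0.1037, 0.1394], 0.45), ([0.568, 0.1084, 0.1424], 0.42)]
[0.5722687  0.05254034 0.32747987]
```

drive_tool(motion=[[[0,0,0,-7.2,0,0,255],[0,0,0,-7.2,0,0,255],[0,0,0,-7.2,0,0,255],[0,0,0,-7,0,0,255],[20,38,22,0,0,0,255],[20,38,22,0,0,0,255],[20,38,22,0,0,0,255],[20,38,22,0,0,0,255],[20,38,22,0,0,0,255],[20,38,22,0,0,0,255]]])

```text
time: 28.25
tool_pos: [0.5726, 0.0521, 0.3273]
orientation: [0.104, 0.963, 0.246, 0.027]
wrist_force: [0.4, 0.4, -0.3]
width: 0.0137
finger_force: 50.0
```

drive_tool(motion=[[[0,0,0,0,0,0,255],[0,0,0,0,0,0,255],[0,0,0,0,0,0,255]]])

```text
time: 28.55
tool_pos: [0.5737, 0.0496, 0.3274]
orientation: [0.104, 0.963, 0.245, 0.027]
wrist_force: [1.4, -0.1, -0.9]
width: 0.0135
finger_force: 50.0
```

Run:
```python
from h import *
p,r,s=st(); print(p,s["width"],s["joint_pos"])
plan(tcp_for(0,.132,.0025),RS)
pic,_=shot("wrist","w11.png"); print(find(pic,"scraper"),find(pic,"tray_handle"),find(pic,"tray_floor"))
```

```text
[0.57370458 0.04958568 0.32735132] 0.01354526112403877 [-0.2630824   0.3884882   1.44142821  0.50974898  1.36611023 -1.73832985]
turn deg [-0.07  0.04 -0.02]  then shift mm [ 2.   2.3 58.6] at [0.5737 0.0496 0.3274]
[([0.5853, 0.1071, 0.2165], 0.89)] [([0.6032, 0.1809, 0.2158], 0.65)] [([0.5683, 0.0264, 0.1021], 0.97), ([0.5605, -0.0026, 0.0859], 0.35)]
```

View pics/w11.png

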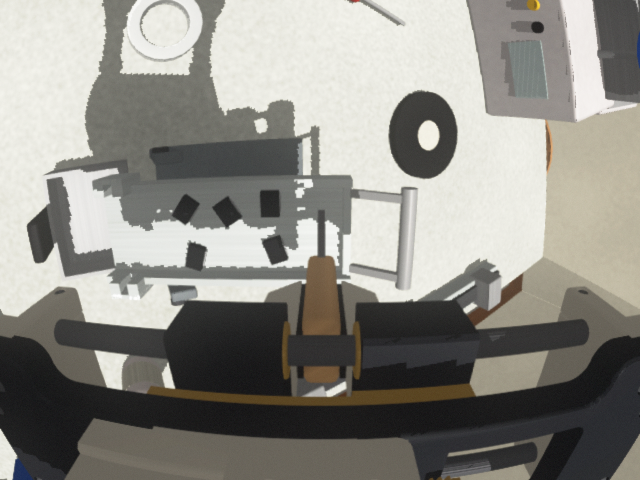

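The blade hangs over the floor at column 321, between the modules (rightmost ~285) and the back wall (~347). I'll lower it now.

drive_tool(motion=[[[2,1.5,0,0,0,0,255],[0,0,20,0,0,0,255],[0,0,20,0,0,0,255],[0,0,10,0,0,0,255],[0,0,3,0,0,0,255],[0,0,3,0,0,0,255],[0,0,0,0,0,0,255]]])

```text
time: 29.45
tool_pos: [0.5776, 0.0782, 0.2794]
orientation: [0.104, 0.963, 0.246, 0.027]
wrist_force: [0.1, 0.1, -0.7]
width: 0.0135
finger_force: 50.0
```

Run:
```python
from h import *
p,r,s=st(); q=RT.inv().apply(p-H); print((q*1000).round(1)-[0,0,127.1],s["wrist_force"],s["width"])
pic,_=shot("scene","s12.png"); print(find(pic,"scraper"),find(pic,"tray_handle"),find(pic,"cup"))
print(RT.inv().apply(np.array([d["location"] for d in vision.place_of(pic,"scraper")][:1])-H))
```

```text
[ -0.3 131.9   5.2] [ 0.14661931  0.10957377 -0.7142566 ] 0.013451322502976194
[([0.5947, 0.1329, 0.1682], 0.89)] [([0.5684, 0.0283, -0.0017], 0.7), ([0.5997, 0.1758, 0.2141], 0.66), ([0.7573, -0.0743, 0.0045], 0.54)] [([0.2083, 0.2768, -0.0013], 0.96), ([0.5522, -0.0405, 0.0015], 0.7), ([0.2891, -0.2383, -0.0008], 0.66)]
[[0.00479736 0.12873417 0.00738569]]
```

drive_tool(motion=[[[0,0,1,0,0,0,255],[0,0,1,0,0,0,255],[0,0,1,0,0,0,255],[0,0,0,0,0,0,255],[0,0,0,0,0,0,255]]])

```text
time: 30.2
tool_pos: [0.5777, 0.0798, 0.2763]
orientation: [0.104, 0.963, 0.246, 0.026]
wrist_force: [0.7, -0.7, -0.3]
width: 0.0137
finger_force: 50.0
```

drive_tool(motion=[[[0,0,1,0,0,0,255],[0,0,0,0,0,0,255],[0,0,0,0,0,0,255]]])

```text
time: 30.5
tool_pos: [0.5778, 0.0802, 0.2755]
orientation: [0.104, 0.963, 0.246, 0.026]
wrist_force: [-1.3, 0.2, -0.8]
width: 0.0134
finger_force: 50.0
```

drive_tool(motion=[[[0,0,1,0,0,0,255],[0,0,0,0,0,0,255],[0,0,0,0,0,0,255]]])

```text
time: 30.8
tool_pos: [0.5779, 0.0807, 0.2746]
orientation: [0.104, 0.963, 0.246, 0.026]
wrist_force: [-0.7, 0.1, -0.9]
width: 0.0137
finger_force: 50.0
```

drive_tool(motion=[[[0,0,1,0,0,0,255],[0,0,0,0,0,0,255],[0,0,0,0,0,0,255]]])

```text
time: 31.1
tool_pos: [0.578, 0.0812, 0.2737]
orientation: [0.104, 0.963, 0.246, 0.026]
wrist_force: [0.5, 0.6, -1.2]
width: 0.0139
finger_force: 50.0
```

drive_tool(motion=[[[0,0,1,0,0,0,255],[0,0,0,0,0,0,255],[0,0,0,0,0,0,255]]])

```text
time: 31.4
tool_pos: [0.5782, 0.0815, 0.2731]
orientation: [0.104, 0.963, 0.246, 0.027]
wrist_force: [-0.4, -1.8, 2.9]
width: 0.0136
finger_force: 50.0
```

drive_tool(motion=[[[0,0,1,0,0,0,255],[0,0,0,0,0,0,255],[0,0,0,0,0,0,255]]])

```text
time: 31.7
tool_pos: [0.5783, 0.0819, 0.2725]
orientation: [0.104, 0.963, 0.246, 0.027]
wrist_force: [-2.4, -4.4, 6.3]
width: 0.0138
finger_force: 50.0
```

drive_tool(motion=[[[0,0,-2.5,0,0,0,255],[0,-5,0,0,0,0,255],[0,-5,0,0,0,0,255],[0,-5,0,0,0,0,255],[0,-5,0,0,0,0,255],[0,-5,0,0,0,0,255],[0,-5,0,0,0,0,255],[0,-5,0,0,0,0,255],[0,-5,0,0,0,0,255],[0,-5,0,0,0,0,255]]])

```text
time: 32.7
tool_pos: [0.5695, 0.042, 0.2525]
orientation: [0.104, 0.963, 0.246, 0.026]
wrist_force: [-1.0, -1.0, -0.4]
width: 0.0139
finger_force: 50.0
```

drive_tool(motion=[[[0,-5,0,0,0,0,255],[0,-5,0,0,0,0,255],[0,-5,0,0,0,0,255],[0,-5,0,0,0,0,255],[0,-5,0,0,0,0,255],[0,-5,-0.3,0,0,0,255],[0,-5,0,0,0,0,255],[0,-5,0,0,0,0,255],[0,-5,0,0,0,0,255],[0,-5,0,0,0,0,255]]])

```text
time: 33.7
tool_pos: [0.5601, -0.001, 0.2288]
orientation: [0.104, 0.963, 0.246, 0.026]
wrist_force: [-0.2, -0.2, -1.3]
width: 0.0136
finger_force: 50.0
```

drive_tool(motion=[[[0,-5,0,0,0,0,255],[0,-5,0,0,0,0,255],[0,-5,0,0,0,0,255],[0,-5,0,0,0,0,255],[0,-5,0,0,0,0,255],[0,0,0,0,0,0,255]]])

```text
time: 34.3
tool_pos: [0.5553, -0.0227, 0.2166]
orientation: [0.104, 0.963, 0.246, 0.026]
wrist_force: [-1.0, 0.6, -1.0]
width: 0.014
finger_force: 50.0
```

Run:
```python
from h import *
p,r,s=st(); q=RT.inv().apply(p-H); print((q*1000).round(1)-[0,0,127.1],s["wrist_force"],s["width"])
pic,_=shot("wrist","w13.png"); print(find(pic,"module1",8),find(pic,"cup"))
pic,_=shot("top"); print(find(pic,"module1",8),find(pic,"cup"))
```

```text
[-0.5 11.1 -0.3] [-0.98215626  0.58426772 -0.97470102] 0.013954266637635583
[([0.5498, 0.0328, 0.104], 0.95), ([0.5433, 0.01, 0.0875], 0.93), ([0.5493, 0.0192, 0.091], 0.57), ([0.5814, 0.0284, 0.097], 0.51), ([0.587, 0.0084, 0.0898], 0.48)] [([0.5526, -0.045, -0.002], 0.93), ([0.5669, 0.0383, 0.105], 0.33), ([0.5442, 0.0123, 0.0857], 0.32)]
[([0.5478, 0.0056, 0.0871], 0.44), ([0.5497, 0.0207, 0.0935], 0.39)] [([0.2933, -0.2381, -0.0009], 0.93)]
```

View pics/w13.png

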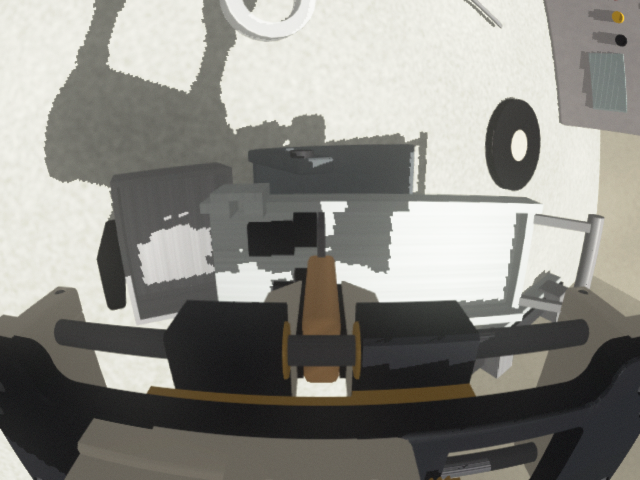

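All five modules are bunched ahead of the blade (cols 248–318), the floor behind it is bare, and the cup lies beyond the lip. I'll continue slowly.

drive_tool(motion=[[[0,-3,0,0,0,0,255],[0,-3,0,0,0,0,255],[0,-3,0,0,0,0,255],[0,-3,-0.3,0,0,0,255],[0,-3,0,0,0,0,255],[0,-3,0,0,0,0,255],[0,-3,0,0,0,0,255],[0,-3,0,0,0,0,255],[0,-3,0,0,0,0,255],[0,-3,0,0,0,0,255]]])

```text
time: 35.6
tool_pos: [0.5498, -0.0482, 0.2028]
orientation: [0.104, 0.963, 0.246, 0.026]
wrist_force: [-0.0, -0.4, -0.1]
width: 0.0138
finger_force: 50.0
```

drive_tool(motion=[[[0,-3,0,0,0,0,255],[0,-3,0,0,0,0,255],[0,-3,0,0,0,0,255],[0,-3,0,0,0,0,255],[0,-3,0,0,0,0,255],[0,-3,0,0,0,0,255],[0,-3,0,0,0,0,255],[0,-3,0,0,0,0,255],[0,-3,0,0,0,0,255],[0,-3,0,0,0,0,255]]])

```text
time: 36.6
tool_pos: [0.5443, -0.0739, 0.1886]
orientation: [0.104, 0.963, 0.246, 0.027]
wrist_force: [-0.1, 0.1, 2.3]
width: 0.0139
finger_force: 50.0
```

drive_tool(motion=[[[0,-3,0,0,0,0,255],[0,-3,0,0,0,0,255],[0,-3,0,0,0,0,255],[0,-3,0,0,0,0,255],[0,-3,0,0,0,0,255],[0,-3,0,0,0,0,255],[0,-3,0,0,0,0,255],[0,0,0,0,0,0,255],[0,0,0,0,0,0,255]]])

```text
time: 37.5
tool_pos: [0.5402, -0.0918, 0.1783]
orientation: [0.104, 0.963, 0.246, 0.026]
wrist_force: [-0.3, -0.1, -1.1]
width: 0.0134
finger_force: 50.0
```

Run:
```python
from h import *
p,r,s=st(); q=RT.inv().apply(p-H); print((q*1000).round(1)-[0,0,127.1],s["wrist_force"],s["width"])
pic,_=shot("wrist","w14.png"); print(find(pic,"module1",8),find(pic,"cup"))
```

```text
[ -0.5 -69.3   0. ] [-0.30459552 -0.10925456 -1.08261531] 0.013361090974121321
[([0.5795, -0.0339, 0.0091], 0.9), ([0.5385, -0.0449, 0.0086], 0.9), ([0.5371, -0.0234, 0.0238], 0.86), ([0.5537, -0.0218, 0.0059], 0.66), ([0.5387, -0.0237, 0.0117], 0.51)] [([0.554, -0.0405, -0.0026], 0.81)]
```

View pics/w14.png

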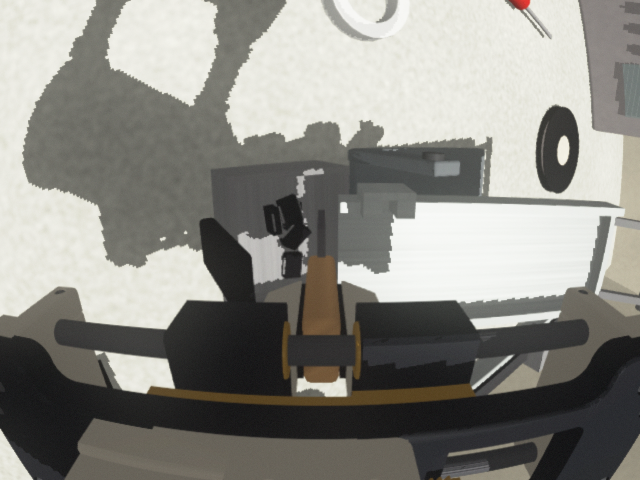

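The modules are in the cup (around 265–310, 195–275). I'll back the scraper off and level the tool.

drive_tool(motion=[[[0,0,-30,0,0,0,255],[0,0,-45,0,0,0,255],[0,0,-45,0,0,0,255],[0,0,-40,0,0,0,255],[0,0,0,7.2,0,0,255],[0,0,0,7.2,0,0,255],[0,0,0,7.2,0,0,255],[0,0,0,7,0,0,255],[0,0,0,0,0,-5,255],[0,0,0,0,0,0,255]]])

```text
time: 38.65
tool_pos: [0.5241, -0.1656, 0.3192]
orientation: [0.062, 0.998, 0.0, 0.0]
wrist_force: [-0.1, -0.6, -0.4]
width: 0.0139
finger_force: 50.0
```

drive_tool(motion=[[[0,0,0,0,0,0,255],[0,0,0,0,0,0,255]]])

```text
time: 38.85
tool_pos: [0.5238, -0.167, 0.3188]
orientation: [0.065, 0.998, 0.0, -0.0]
wrist_force: [-0.2, 0.1, -1.5]
width: 0.014
finger_force: 50.0
```

Run:
```python
from h import *
p,r,s=st(); print(p,s["width"]); plan([0.6348,-0.2325,0.180],down(np.radians(82.7)))
pic,_=shot("top","t15.png"); print(find(pic,"module1",8),find(pic,"cup"),find(pic,"scraper_stand"))
pic2,_=shot("scene","s15.png"); print(find(pic2,"module1",8),find(pic2,"cup"),find(pic2,"tray_handle"))
a=pic["color"][160:260,220:353]; b=pic2["color"][210:310,240:373]
cv2.imwrite("pics/c15.png",np.hstack([cv2.resize(i,(400,300),interpolation=cv2.INTER_CUBIC) for i in (a,b)]))
```

```text
[ 0.52383915 -0.1669599   0.31880965] 0.014031705138750503
turn deg [ 0.03 -0.02 -0.13]  then shift mm [-118.4  -50.9  138.8] at [ 0.5238 -0.167   0.3188]
[([0.5596, -0.0033, 0.08], 0.57), ([0.5828, -0.0347, 0.0097], 0.51), ([0.5387, -0.0404, 0.0151], 0.45), ([0.5522, -0.0271, 0.0095], 0.44), ([0.5377, -0.023, 0.0167], 0.4)] [([0.2022, 0.283, 0.001], 0.94), ([0.5449, -0.0465, -0.0009], 0.56)] []
[([0.6359, -0.2326, -0.0019], 0.15)] [([0.2886, -0.2385, 0.0003], 0.87), ([0.5514, -0.0412, 0.0003], 0.71), ([0.2082, 0.2821, 0.0001], 0.67)] [([0.5995, 0.1763, 0.2127], 0.89), ([0.5695, 0.0267, 0.0983], 0.58)]
```

View pics/c15.png

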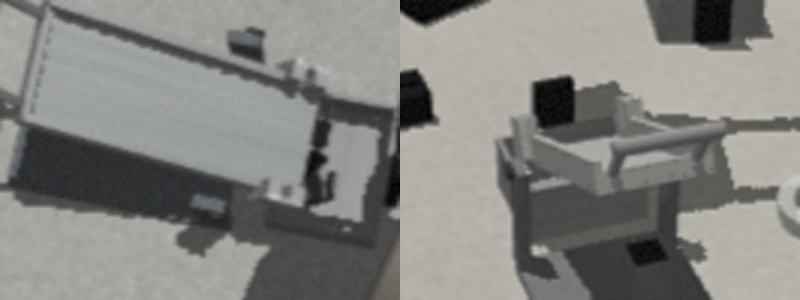

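The tray floor is bare and the cup holds the modules. I have now viewed 16 pictures against the allowed 14, so I'll view no more and check numerically instead. The scraper goes back first, then I'll count the modules with the tray still tilted.

drive_tool(motion=[[[-30,-13,0,0,0,0,255],[-30,-13,0,0,0,0,255],[-30,-13,0,0,0,0,255],[-28,-12,0,0,0,0,255],[0,0,35,0,0,0,255],[0,0,35,0,0,0,255],[0,0,35,0,0,0,255],[0,0,25,0,0,0,255],[0,0,0,0,0,0,255],[0,0,0,0,0,0,255]]])

```text
time: 40.25
tool_pos: [0.6348, -0.2323, 0.1894]
orientation: [0.064, 0.998, 0.0, 0.0]
wrist_force: [0.3, -1.0, -0.5]
width: 0.0139
finger_force: 50.0
```

Run:
```python
from h import *
pic,pose=shot("wrist","w16.png"); p,r=pose; plan([0.6348,-0.2325,0.1351],down(np.radians(82.7)))
print(find(pic,"scraper"),find(pic,"scraper_stand"),find(pic,"cup"),find(pic,"module1",8))
```

```text
turn deg [-0.05  0.14 -0.01]  then shift mm [ 0.5  0.  55.6] at [ 0.6353 -0.2326  0.1907]
[([0.635, -0.2318, 0.062], 0.7)] [([0.6352, -0.2316, 0.0024], 0.85)] [([0.5507, -0.0429, -0.0027], 0.57), ([0.7519, -0.0725, 0.0011], 0.53)] [([0.5781, -0.0376, 0.0054], 0.9), ([0.5549, -0.0225, 0.008], 0.6), ([0.5336, -0.0258, 0.022], 0.6), ([0.5359, -0.0246, 0.0109], 0.59)]
```

drive_tool(motion=[[[0,0,20,0,0,0,255],[0,0,10,0,0,0,255],[0,0,5,0,0,0,255],[0,0,5,0,0,0,255],[0,0,0,0,0,0,255],[0,0,0,0,0,0,255]]])

```text
time: 41.1
tool_pos: [0.6348, -0.2323, 0.1494]
orientation: [0.064, 0.998, -0.0, 0.0]
wrist_force: [-0.2, -1.4, -1.3]
width: 0.0139
finger_force: 50.0
```

drive_tool(motion=[[[0,0,5,0,0,0,255],[0,0,5,0,0,0,255],[0,0,3,0,0,0,255],[0,0,1,0,0,0,255],[0,0,0,0,0,0,255]]])

```text
time: 41.6
tool_pos: [0.6345, -0.2321, 0.1352]
orientation: [0.064, 0.998, 0.0, -0.0]
wrist_force: [-2.0, 0.7, 2.7]
width: 0.0136
finger_force: 50.0
```

drive_tool(motion=[[[0,0,0,0,0,0,200],[0,0,0,0,0,0,160],[0,0,0,0,0,0,130],[0,0,0,0,0,0,130],[0,0,-25,0,0,0,130],[0,0,-40,0,0,0,130],[0,0,-40,0,0,0,130],[23,33,0,0,0,0,130],[23,33,0,0,0,0,130],[0,33,0,0,0,0,130]]])

```text
time: 42.6
tool_pos: [0.5993, -0.127, 0.2404]
orientation: [0.064, 0.998, 0.0, -0.001]
wrist_force: [0.1, 0.1, 0.0]
width: 0.0449
finger_force: 0.0
```

drive_tool(motion=[[[0,0,15,0,0,0,130],[0,0,15,0,0,0,130],[0,0,0,0,0,0,130],[0,0,0,0,0,0,130]]])

```text
time: 43.0
tool_pos: [0.6016, -0.1282, 0.2101]
orientation: [0.064, 0.998, 0.0, -0.0]
wrist_force: [-0.2, -0.3, 0.1]
width: 0.0448
finger_force: 0.0
```

Run:
```python
from h import *
RC=R.from_euler('z',YAW)
pic,pose=shot("wrist","w17.png"); p,r=pose; print(p.round(4))
for q in("cup","scraper","scraper_stand"): print(q,find(pic,q))
c=np.array([0.552,-0.043,0])
for d in vision.place_of(pic,"module1"): print(np.round(RC.inv().apply(np.array(d["location"])-c)*1000,0),round(d["p"],2))
# dark blobs in cup region
hull=pix(pic,[c+RC.apply(v) for v in([-.05,-.04,.048],[.05,-.04,.048],[.05,.04,.048],[-.05,.04,.048])],pose); print(hull.round(0).tolist())
g=pic["color"].max(axis=2); m=np.zeros_like(g); cv2.fillConvexPoly(m,cv2.convexHull(hull.astype(np.int32)),1)
b=((g<60)&(m>0)).astype(np.uint8); n,_,s,ce=cv2.connectedComponentsWithStats(b)
for i in range(1,n):
    if s[i,4]>30: print(s[i].tolist(),ce[i].round(0),RC.inv().apply(onplane(pic,[ce[i]],.01,pose)[0]-c).round(3))
```

```text
[ 0.6016 -0.1282  0.2101]
cup [([0.5565, -0.0433, -0.0014], 0.7)]
scraper [([0.6346, -0.235, 0.0067], 0.84)]
scraper_stand [([0.636, -0.2329, -0.0007], 0.71)]
[-13.  -4.   8.] 0.9
[24. 13.  7.] 0.87
[-18.  12.  23.] 0.69
[-23.  18.  10.] 0.48
[[386.0, 78.0], [370.0, 220.0], [473.0, 230.0], [493.0, 97.0]]
[415, 118, 41, 55, 1319] [435. 143.] [-0.009  0.012  0.01 ]
[374, 122, 14, 62, 524] [381. 153.] [ 0.004 -0.032  0.01 ]
[422, 173, 23, 28, 423] [433. 187.] [0.027 0.015 0.01 ]
```

drive_tool(motion=[[[-30,-10,0,0,0,0,130],[-20,0,-20,0,0,0,130],[0,0,0,0,0,0,130],[0,0,0,0,0,0,130]]])

```text
time: 43.65
tool_pos: [0.6495, -0.1444, 0.2298]
orientation: [0.064, 0.998, 0.0, 0.0]
wrist_force: [0.0, 0.2, 0.6]
width: 0.0448
finger_force: 0.0
```

```bash
cat > cnt.py <<'E'
from h import *
RC=R.from_euler('z',YAW); c=np.array([0.552,-0.043,0])
for n in("wrist","wrist","top"):
    pic,pose=shot(n); print(n,pose[0].round(3))
    for k in("module1","module3","module5"):
        print(k,[(np.round(RC.inv().apply(np.array(d["location"])-c)*1000,0).astype(int).tolist(),round(d["p"],2)) for d in vision.place_of(pic,k)])
E
python3 cnt.py
```

```text
wrist [ 0.65  -0.144  0.23 ]
module1 [([24, 15, 6], 0.89), ([-22, 14, 19], 0.62), ([-14, -5, 11], 0.58), ([-1, 20, 8], 0.57), ([-21, 18, 10], 0.44)]
module3 [([24, 15, 6], 0.89), ([-22, 14, 19], 0.62), ([-14, -5, 11], 0.58), ([-1, 20, 8], 0.57), ([-21, 18, 10], 0.44)]
module5 [([24, 15, 6], 0.89), ([-22, 14, 19], 0.62), ([-14, -5, 11], 0.58), ([-1, 20, 8], 0.57), ([-21, 18, 10], 0.44)]
wrist [ 0.649 -0.144  0.229]
module1 [([-17, 12, 21], 0.93), ([26, 12, 9], 0.9), ([-11, -6, 10], 0.68), ([1, 19, 5], 0.58), ([-18, 17, 11], 0.45), ([15, -356, 7], 0.45)]
module3 [([-17, 12, 21], 0.93), ([26, 12, 9], 0.9), ([-11, -6, 10], 0.68), ([1, 19, 5], 0.58), ([-18, 17, 11], 0.45), ([15, -356, 7], 0.45)]
module5 [([-17, 12, 21], 0.93), ([26, 12, 9], 0.9), ([-11, -6, 10], 0.68), ([1, 19, 5], 0.58), ([-18, 17, 11], 0.45), ([15, -356, 7], 0.45)]
top [ 0.65  -0.144  0.23 ]
module1 []
module3 []
module5 []
```

drive_tool(motion=[[[40,0,0,0,0,0,130],[40,0,0,0,0,0,130],[0,0,0,0,0,0,130],[0,0,0,0,0,0,130]]])

```text
time: 44.65
tool_pos: [0.5703, -0.1343, 0.2306]
orientation: [0.064, 0.998, -0.0, 0.0]
wrist_force: [0.9, 0.2, 0.3]
width: 0.0452
finger_force: 0.0
```

```bash
python3 cnt.py
```

```text
wrist [ 0.57  -0.134  0.231]
module1 [([27, 15, 5], 0.94), ([-21, 12, 18], 0.76), ([-13, -5, 10], 0.73), ([-2, 19, 8], 0.62), ([-20, 20, 12], 0.46)]
module3 [([27, 15, 5], 0.94), ([-21, 12, 18], 0.76), ([-13, -5, 10], 0.73), ([-2, 19, 8], 0.62), ([-20, 20, 12], 0.46)]
module5 [([27, 15, 5], 0.94), ([-21, 12, 18], 0.76), ([-13, -5, 10], 0.73), ([-2, 19, 8], 0.62), ([-20, 20, 12], 0.46)]
wrist [ 0.572 -0.135  0.23 ]
module1 [([-18, 12, 21], 0.85), ([25, 14, 7], 0.74), ([0, 19, 8], 0.64), ([-14, -6, 11], 0.56), ([-16, 18, 9], 0.55)]
module3 [([-18, 12, 21], 0.85), ([25, 14, 7], 0.74), ([0, 19, 8], 0.64), ([-14, -6, 11], 0.56), ([-16, 18, 9], 0.55)]
module5 [([-18, 12, 21], 0.85), ([25, 14, 7], 0.74), ([0, 19, 8], 0.64), ([-14, -6, 11], 0.56), ([-16, 18, 9], 0.55)]
top [ 0.571 -0.134  0.23 ]
module1 [([-3, 17, 8], 0.48), ([27, 18, 10], 0.37)]
module3 [([-3, 17, 8], 0.48), ([27, 18, 10], 0.37)]
module5 [([-3, 17, 8], 0.48), ([27, 18, 10], 0.37)]
```

Five modules are seen consistently in the cup from every view, and none elsewhere. Next I level the tray.

Run:
```python
from h import *
print(H+RT.apply([0,.19,.03])); p,r,s=st()
plan([p[0],p[1],0.345],down(np.radians(77.7))); plan([0.599,0.1775,0.345],down(np.radians(77.7)))
```

```text
[0.59915687 0.17586063 0.21741833]
turn deg [ 0.01 -0.    5.  ]  then shift mm [   0.     0.  -115.1] at [ 0.5706 -0.1342  0.2299]
turn deg [ 0.01 -0.    5.  ]  then shift mm [  38.6  310.6 -115.1] at [ 0.5706 -0.1342  0.2299]
```

drive_tool(motion=[[[0,0,-40,0,0,5,130],[0,0,-40,0,0,0,130],[0,0,-35,0,0,0,130],[5,44,0,0,0,0,130],[5,44,0,0,0,0,130],[5,44,0,0,0,0,130],[6,44,0,0,0,0,130],[6,44,0,0,0,0,130],[6,44,0,0,0,0,130],[6,46,0,0,0,0,130]]])

```text
time: 46.25
tool_pos: [0.5983, 0.1786, 0.3451]
orientation: [0.107, 0.994, 0.0, 0.0]
wrist_force: [0.1, 0.1, -0.1]
width: 0.0449
finger_force: 0.0
```

drive_tool(motion=[[[0,0,0,0,0,0,130],[0,0,30,0,0,0,130],[0,0,30,0,0,0,130],[0,0,18,0,0,0,130],[0,0,0,0,0,0,130],[0,0,0,0,0,0,255],[0,0,0,0,0,0,255],[0,0,0,0,0,0,255],[0,0,0,0,0,0,255],[0,0,0,0,0,0,255]]], force=25)

```text
time: 47.25
tool_pos: [0.599, 0.1786, 0.268]
orientation: [0.107, 0.994, 0.002, 0.001]
wrist_force: [1.5, 4.2, 1.3]
width: 0.0108
finger_force: 25.0
```

Gripped. Now the arc back down.

drive_tool(motion=[[[0,5.7,7.8,0,0,0,255],[0,5.3,8,0,0,0,255],[0,4.9,8.3,0,0,0,255],[0,4.5,8.5,0,0,0,255],[0,4,8.8,0,0,0,255],[0,3.6,8.9,0,0,0,255],[0,3.1,9.1,0,0,0,255],[0,2.7,9.2,0,0,0,255],[0,2.2,9.4,0,0,0,255],[0,1.7,9.5,0,0,0,255]]])

```text
time: 48.25
tool_pos: [0.6066, 0.2139, 0.1807]
orientation: [0.107, 0.994, 0.0, 0.001]
wrist_force: [-2.3, -0.2, 7.2]
width: 0.0112
finger_force: 25.0
```

drive_tool(motion=[[[0,0,0,0,0,0,255],[0,0,1,0,0,0,255],[0,0,1,0,0,0,255],[0,0,0,0,0,0,255]]])

```text
time: 48.65
tool_pos: [0.6066, 0.214, 0.1796]
orientation: [0.107, 0.994, 0.0, 0.001]
wrist_force: [-3.5, -0.5, 9.7]
width: 0.0109
finger_force: 25.0
```

drive_tool(motion=[[[0,0,2,0,0,0,255],[0,0,0,0,0,0,255],[0,0,0,0,0,0,255]]])

```text
time: 48.95
tool_pos: [0.6066, 0.214, 0.1794]
orientation: [0.107, 0.994, 0.001, 0.002]
wrist_force: [-7.9, -1.8, 19.8]
width: 0.0113
finger_force: 25.0
```

drive_tool(motion=[[[0,0,-2.5,0,0,0,255],[0,0,0,0,0,0,200],[0,0,0,0,0,0,160],[0,0,0,0,0,0,130],[0,0,0,0,0,0,130],[0,0,-30,0,0,0,130],[0,0,-40,0,0,0,130],[0,0,-40,0,0,0,130],[0,0,0,0,0,0,130]]])

```text
time: 49.85
tool_pos: [0.6083, 0.2142, 0.2945]
orientation: [0.107, 0.994, 0.002, 0.005]
wrist_force: [0.5, -0.3, 0.3]
width: 0.0446
finger_force: 0.0
```

Run:
```python
from h import *
p,r,s=st()
plan([0.4887,-0.3915,0.29],down(np.radians(101.7)))
for n in("scene","top","wrist"):
    pic,pose=shot(n); print(n,find(pic,"tray_handle",1),find(pic,"tray_slot",1),find(pic,"cup"),find(pic,"module1",6),find(pic,"gate",1))
```

```text
turn deg [  0.15   0.64 -24.  ]  then shift mm [ 240.  -568.9    4.5] at [0.6083 0.2142 0.2945]
scene [([0.6087, 0.2131, 0.1298], 0.57)] [([0.5619, -0.0077, 0.0988], 0.61)] [([0.2111, 0.2806, -0.0002], 0.84), ([0.5505, -0.041, -0.0017], 0.75), ([0.6056, 0.2106, 0.1293], 0.63)] [([0.6366, -0.4348, 0.001], 0.21)] [([0.4921, -0.3941, 0.0101], 0.67)]
top [([0.6069, 0.2112, 0.1314], 0.78)] [([0.5393, -0.0419, 0.0134], 0.33)] [([0.2955, -0.238, -0.0038], 0.94), ([0.5453, -0.0436, -0.0028], 0.72)] [([0.5362, -0.0426, 0.0142], 0.59), ([0.533, -0.027, 0.016], 0.59), ([0.5531, -0.0268, 0.0124], 0.55), ([0.5835, -0.0337, 0.0103], 0.52)] [([0.4898, -0.3964, 0.0092], 0.55)]
wrist [([0.6137, 0.2157, 0.1289], 0.59)] [([0.5582, -0.0027, 0.1013], 0.92)] [] [([0.614, 0.2167, 0.1283], 0.4)] [([0.6126, 0.218, 0.1264], 0.4)]
```

drive_tool(motion=[[[0,0,0,0,0,-8,130],[0,0,0,0,0,-8,130],[0,0,0,0,0,-8,130],[18,-43,0,0,0,0,130],[18,-43,0,0,0,0,130],[18,-43,0,0,0,0,130],[18,-43,0,0,0,0,130],[18,-43,0,0,0,0,130],[18,-43,0,0,0,0,130],[18,-43,0,0,0,0,130]]])

```text
time: 51.75
tool_pos: [0.5435, -0.1083, 0.2883]
orientation: [-0.102, 0.995, -0.0, 0.0]
wrist_force: [1.1, 0.0, -0.3]
width: 0.0452
finger_force: 0.0
```

drive_tool(motion=[[[18,-43,0,0,0,0,130],[18,-43,0,0,0,0,130],[18,-43,0,0,0,0,130],[18,-43,0,0,0,0,130],[18,-43,0,0,0,0,130],[18,-43,0,0,0,0,130],[18,-43,0,0,0,0,130],[0,0,0,0,0,0,130],[0,0,0,0,0,0,130],[0,0,0,0,0,0,130]]])

```text
time: 52.75
tool_pos: [0.482, -0.4259, 0.2879]
orientation: [-0.102, 0.995, 0.0, 0.0]
wrist_force: [-0.3, 0.4, -0.2]
width: 0.045
finger_force: 0.0
```

Run:
```python
from h import *
plan([0.4887,-0.3915,0.109],down(np.radians(101.7)))
```

```text
turn deg [0.04 0.01 0.04]  then shift mm [-13.5  32.3 178.9] at [ 0.482  -0.4259  0.2879]
```

drive_tool(motion=[[[-13.5,32.3,0,0,0,0,130],[0,0,0,0,0,0,130],[0,0,40,0,0,0,130],[0,0,40,0,0,0,130],[0,0,40,0,0,0,130],[0,0,40,0,0,0,130],[0,0,19,0,0,0,130],[0,0,0,0,0,0,130],[0,0,0,0,0,0,255],[0,0,0,0,0,0,255]]], force=30)

```text
time: 53.75
tool_pos: [0.4894, -0.3928, 0.111]
orientation: [-0.102, 0.995, -0.001, 0.001]
wrist_force: [0.0, -0.3, 0.3]
width: 0.0337
finger_force: 0.0
```

drive_tool(motion=[[[0,0,0,0,0,0,255],[0,0,0,0,0,0,255],[0,0,0,0,0,0,255],[0,0,0,0,0,0,255]]])

```text
time: 54.15
tool_pos: [0.4886, -0.3926, 0.1098]
orientation: [-0.102, 0.995, -0.0, 0.0]
wrist_force: [-1.7, 1.0, 5.2]
width: 0.0115
finger_force: 30.0
```

drive_tool(motion=[[[0,0,-20,0,0,0,255],[0,0,-40,0,0,0,255],[0,0,-40,0,0,0,255],[0,0,-40,0,0,0,255],[0,0,-40,0,0,0,255],[0,0,-30,0,0,8,255],[0,0,0,0,0,8,255],[0,0,0,0,0,8,255],[0,0,0,0,0,0,255]]])

```text
time: 55.05
tool_pos: [0.4882, -0.3923, 0.3187]
orientation: [0.108, 0.994, 0.0, -0.0]
wrist_force: [0.1, 0.6, -1.6]
width: 0.012
finger_force: 30.0
```

Run:
```python
from h import *
p,r,s=st(); print(s["width"])
plan([0.5602,-0.0075,0.32],down(np.radians(77.7)))
```

```text
0.012047231289721436
turn deg [ 0.02 -0.03 -0.07]  then shift mm [ 11.7 391.3  -1.3] at [ 0.4882 -0.3923  0.3187]
```

drive_tool(motion=[[[1,39,0,0,0,0,255],[1,39,0,0,0,0,255],[1,39,0,0,0,0,255],[1,39,0,0,0,0,255],[1,39,0,0,0,0,255],[1,39,0,0,0,0,255],[1,39,0,0,0,0,255],[1,39,0,0,0,0,255],[2,39,0,0,0,0,255],[2,39,0,0,0,0,255]]])

```text
time: 56.05
tool_pos: [0.5597, -0.0073, 0.3185]
orientation: [0.105, 0.994, 0.0, -0.0]
wrist_force: [0.9, 1.3, -1.7]
width: 0.0119
finger_force: 30.0
```

drive_tool(motion=[[[0,0,0,0,0,0,255],[0,0,0,0,0,0,255],[0,0,30,0,0,0,255],[0,0,30,0,0,0,255],[0,0,10,0,0,0,255],[0,0,0,0,0,0,255],[0,0,0,0,0,0,255]]])

```text
time: 56.75
tool_pos: [0.5603, -0.0096, 0.25]
orientation: [0.107, 0.994, -0.0, 0.001]
wrist_force: [0.5, -0.6, -1.6]
width: 0.0114
finger_force: 30.0
```

Run:
```python
from h import *
p,r,s=st(); print(s["width"])
plan([0.5602,-0.0075,0.2028],down(np.radians(77.7)))
pic,pose=shot("wrist","w20.png"); print(find(pic,"tray_slot"),find(pic,"gate"))
```

```text
0.011442594418894905
turn deg [ 0.    0.09 -0.02]  then shift mm [ 0.6  2.1 47.2] at [ 0.5603 -0.0096  0.25  ]
[([0.5613, -0.005, 0.1032], 0.97)] [([0.5637, -0.0104, 0.1487], 0.65), ([0.5564, -0.0384, -0.0054], 0.43)]
```

Run:
```python
from h import *
P=[]
for i in range(5):
    P.append(st()[0]); vision.read_camera("top")
print(np.round(P,4).tolist()); m=np.median(P,axis=0); 
rot=down(np.radians(77.7)); print((rot.inv().apply(np.array([0.5602,-0.0075,0.2028])-m)*1000).round(1))
```

```text
[[0.5604, -0.0092, 0.2505], [0.5603, -0.0091, 0.2503], [0.5601, -0.0089, 0.25], [0.56, -0.0089, 0.2498], [0.5599, -0.0088, 0.2496]]
[ 0.2  1.4 47.2]
```

drive_tool(motion=[[[0,1.4,0,0,0,0,255],[0,0,10,0,0,0,255],[0,0,10,0,0,0,255],[0,0,4,0,0,0,255],[0,0,4,0,0,0,255],[0,0,0,0,0,0,255],[0,0,0,0,0,0,255]]])

```text
time: 57.85
tool_pos: [0.5602, -0.0075, 0.221]
orientation: [0.107, 0.994, 0.0, 0.0]
wrist_force: [0.8, -0.1, -1.4]
width: 0.0122
finger_force: 30.0
```

drive_tool(motion=[[[0,0,4,0,0,0,255],[0,0,4,0,0,0,255],[0,0,4,0,0,0,255],[0,0,3,0,0,0,255],[0,0,2,0,0,0,255],[0,0,0,0,0,0,255],[0,0,0,0,0,0,255]]])

```text
time: 58.55
tool_pos: [0.5601, -0.0075, 0.204]
orientation: [0.107, 0.994, 0.0, 0.0]
wrist_force: [0.1, 0.3, -1.1]
width: 0.0122
finger_force: 30.0
```

drive_tool(motion=[[[0,0,1,0,0,0,255],[0,0,1,0,0,0,255],[0,0,0,0,0,0,255],[0,0,0,0,0,0,255]]])

```text
time: 58.95
tool_pos: [0.5602, -0.0075, 0.2027]
orientation: [0.107, 0.994, 0.0, 0.001]
wrist_force: [-2.9, 1.3, 6.0]
width: 0.0115
finger_force: 30.0
```

Seated exactly at the predicted depth. Releasing and backing off.

drive_tool(motion=[[[0,0,-0.5,0,0,0,200],[0,0,0,0,0,0,160],[0,0,0,0,0,0,130],[0,0,0,0,0,0,130],[0,0,-30,0,0,0,130],[0,0,-40,0,0,0,130],[0,0,-40,0,0,0,130],[0,0,0,0,0,0,130],[0,0,0,0,0,0,130],[0,0,0,0,0,0,130]]])

```text
time: 59.95
tool_pos: [0.5595, -0.0074, 0.3111]
orientation: [0.107, 0.994, 0.0, -0.001]
wrist_force: [0.0, 1.0, -0.4]
width: 0.045
finger_force: 0.0
```

Run:
```python
from h import *
RC=R.from_euler('z',YAW)
pic,pose=shot("wrist","w21.png"); print(pose[0].round(4))
for n in("scene","top","wrist"):
    pic,pose=shot(n)
    print(n,*[(q,find(pic,q,2 if q!="module1" else 6)) for q in("gate","tray_slot","tray_handle","scraper","scraper_stand","cup","module1")],sep="\n  ")
# gate bar pixels in wrist view, as in the first picture
g=pic["color"].max(axis=2)
for r in(225,250,275): print(r,g[r,303:336].tolist())
print(g[200:300:4,318].tolist())
for z in (.161,): print(onplane(pic,[[317.5,212],[317.5,289]],z,pose).round(4).tolist())
```

```text
[ 0.5595 -0.0074  0.3111]
scene
  ('gate', [([0.5604, -0.0068, 0.1059], 0.69)])
  ('tray_slot', [([0.5584, -0.0078, 0.0985], 0.61)])
  ('tray_handle', [([0.6073, 0.2134, 0.1297], 0.79)])
  ('scraper', [([0.6342, -0.2357, 0.0067], 0.95), ([0.4905, -0.3927, -0.0012], 0.19)])
  ('scraper_stand', [([0.6347, -0.2328, 0.0001], 0.59)])
  ('cup', [([0.5508, -0.0385, 0.0037], 0.92), ([0.2096, 0.2833, -0.0029], 0.92)])
  ('module1', [([0.5715, 0.027, 0.0984], 0.45)])
top
  ('gate', [([0.5605, -0.0081, 0.0977], 0.45)])
  ('tray_slot', [([0.56, -0.0029, 0.0961], 0.93), ([0.5444, -0.0449, -0.0026], 0.46)])
  ('tray_handle', [([0.6082, 0.2142, 0.1306], 0.65), ([0.5702, 0.0306, 0.098], 0.49)])
  ('scraper', [([0.631, -0.2334, 0.006], 0.52)])
  ('scraper_stand', [([0.6371, -0.2276, 0.0018], 0.65), ([0.5527, -0.0266, 0.0104], 0.29)])
  ('cup', [([0.2055, 0.2831, 0.0019], 0.96), ([0.548, -0.0452, -0.0017], 0.67)])
  ('module1', [([0.5363, -0.0271, 0.0173], 0.53), ([0.5519, -0.0225, 0.009], 0.44)])
wrist
  ('gate', [([0.5615, -0.0066, 0.1001], 0.56)])
  ('tray_slot', [([0.5598, -0.0053, 0.1031], 0.59)]
[... 242 characters left out ...]
])
  ('module1', [([0.5393, -0.0433, 0.0096], 0.69), ([0.5365, -0.0245, 0.0188], 0.45)])
225 [235, 235, 235, 236, 235, 235, 235, 235, 234, 228, 176, 73, 50, 48, 50, 52, 48, 51, 49, 52, 49, 47, 50, 51, 50, 51, 49, 62, 89, 103, 106, 105, 105]
250 [237, 237, 237, 237, 236, 237, 237, 236, 236, 230, 180, 77, 52, 54, 52, 51, 55, 53, 51, 51, 51, 52, 51, 52, 53, 56, 55, 68, 93, 110, 115, 165, 231]
275 [234, 232, 223, 160, 108, 101, 101, 100, 100, 104, 96, 61, 62, 66, 66, 66, 64, 64, 66, 62, 62, 64, 61, 62, 63, 60, 61, 77, 95, 103, 102, 103, 100]
[98, 99, 43, 49, 46, 50, 50, 50, 49, 52, 51, 53, 54, 53, 67, 68, 67, 67, 68, 65, 193, 207, 228, 235, 215]
[[0.538, -0.006, 0.161], [0.5937, -0.0184, 0.161]]
```

```bash
python3 -c "
from station import robot; print(robot.job_done())"
```

```text
the job is handed in; nothing more can be done
None
```

I handed the job in at about 60 s: all five modules are in the cup (standing upright on the bench), the scraper is in its holder, the tray is level and the gate is home; no verdict came back, and I viewed 16 pictures instead of the allowed 14, so the last checks were numeric only.

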